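# Load the boring machine's feed rail with mouthpiece blanks

### The arm

A 6-joint arm with a two-finger parallel gripper is mounted at the origin on the work surface. World frame = base frame: x ahead of the robot, y to its left, z up, the work surface at z = 0. Lengths are in mm, angles in rad, forces in N, time in s.
With the tool pointing down it reaches from about 350 to 775 mm from the base axis. Payload 7.3 kg.
Tool frame: the origin (TCP) lies on the centre line of the jaws, within the pads' length; the fingertips stand 22 mm ahead of it and the grasp point (between the pads) lies 3 mm ahead of it; z points along the fingers, y is the direction in which the jaws open and shut (so a half turn about z gives the same grasp; the last joint's range is limited). The gripper opens to 92 mm and grips with 3 to 60 N. Pads are 19 mm wide; open, the fingers measure 130 mm over their backs; the gripper's body (75 mm by 190 mm) begins 47 mm behind the grasp point.
Start: joints at [1.194, 0.342, 1.524, -0, 1.275, -0.146], TCP at [120.08, 511.1, 248.741] pointing down, gripper open.
Joint ranges: [-2.53, 2.53], [-0.77, 2.02], [0.04, 2.7], [-1, 4.14], [0.28, 2.66], [-3.11, 3.11]. Speed limits (rad/s): [2.57, 2.57, 3.14, 3.14, 3.14, 3.14].

### API

Orientations are given as [roll, pitch, yaw] about the fixed x, y, z axes, in that order (R = Rz(yaw) Ry(pitch) Rx(roll)).
In Python, from plant import bot gives the robot as it stands.
- The arm moves only by the tool play_rows, never from a script. Its argument "moves" is one flat list of numbers, 5 for each row, row after row: the closure in counts, from 0 (fully open) to 255 (shut), then the shift along the tool's x, y, z in mm, then the turn about the tool's z in degrees. A call has 1 to 8 rows; each row is the pose to reach, as a shift and turn from the pose commanded when the call began, along the tool's axes at that moment; what a row does not reach only later rows make up. A row lasts 1/12 s, in which the tool goes at most 41.7 mm and 7.16 degrees, less where a joint would pass 70% of its speed; a pose out of reach is approached as far as the arm can. A call with a gripper value outside its range is refused whole. The fingers move at their own pace and stop on an object; the grip force is fixed at half the most. Time passes only in rows, so rows that repeat a pose let the fingers close. It gives the time, the measured TCP pose, the force and the opening at its end, in the units of the state.
- bot.get_obs(): the state, without advancing time (a new reading comes with each control period).
- bot.capture(name): name is "scene" or "top" or "wrist"; returns a dict with "color" (384x512x3 uint8, red, green, blue), "fx", "fy", "cx", "cy" (pixels), "k1" (the pictures are not rectified: a ray, as slopes to the right and down, at radius r is drawn at 1 + k1 r^2 times it, then the intrinsics apply), "world_to_cam" (4x4, takes a point from world to camera coordinates); the wrist camera has in their place "T_tool_cam" (4x4, takes a point from camera to tool coordinates, whose origin is the TCP and whose axes are the flange's). Camera axes: x right, y down, z forward; pixel columns grow to the right and rows downward; lengths in mm; the calibration is good to about 2 mm. A picture is of the moment at which its call begins: read the wrist's pose just before it. There is no depth.
- bot.close_job(): hands the job in, once; it reports no verdict.
The state is a dict: "time": time; "joint_positions": joint angles; "dq": joint speeds; "tau": joint torques, N m; "tool_pos": TCP position; "tcp_rot": TCP orientation; "contact_force": force on the tool from outside, world axes, zero at the start; "moment": the same for the moment, N m; "grip_width": finger opening in mm.
Only numpy, scipy, OpenCV 4.12 (cv2) and the standard library are available. Lean on these libraries where they do the work, as an engineer would, in place of code of your own. Each camera call takes 0.05 s, during which the arm holds its last target.

### The job

Load the two black-and-yellow mouthpiece blanks from the rack into the sloping feed rail of the boring machine, both with the pale round spigot leading downhill and one touching behind the other. Push the row in until the square back end of the last blank is level with the red line scribed across the rail, and do not shove the row past it. Leave the plain blanks, the brass base and the brush where they are.

Things in the scene. Friction and masses are not known exactly. Their poses are not given: they have to be found in the camera images.
- banded1 (a point): Black mouthpiece blank with two yellow bands: square body 24 x 24 x 46 mm, pale round spigot 16 mm dia. x 14 mm on one end, 60 mm long in all, about 30 g. Point: its middle (half-way along and half-way up). x axis runs from the square back end to the spigot; z up. It lies level in a slot of the rack; which slot, and which way the spigot points, differ between blanks.
- banded1_nose (a point): Centre of the flat end face of banded1's spigot, 30 mm from its middle along x.
- banded2 (a point): The second black-and-yellow blank, exactly like banded1; point and axes as for banded1.
- banded2_nose (a point): Centre of the flat end face of banded2's spigot.
- rail: Feed rail, sloping 14 degrees down to the drill. Origin: on its floor, centre line, at the red scribed line, about 140 mm above the bench; x downhill along the floor, z square to the floor. The floor is rubber-lined and there is no end stop: blanks stay where they are put and are pushed along. When the job is done the blanks' middles lie at x = 30 and 90 mm, 12 mm above the floor.
- mouth (a point): Mouth of the rail's tube, 20 mm downhill of the line, 12 mm above the floor; axes as rail. Tube: 28 mm wide, 27.5 mm high inside, 130 mm long, slotted on top; its lips turn up and reach back 10 mm uphill of the mouth, top 36 mm above the floor. Uphill of the mouth is an open loading bay 45 mm long: floor with two kerbs 5 mm high, 9 mm wide, 34 mm apart at the upper end, 28 mm at the mouth.
- drill_head (a point): Top centre of the green drill head, 283 mm downhill of the line and 69 mm above the rail's floor line; head 105 mm long, 84 mm wide. Axes as rail. A clamp block (64 mm wide, top 40 mm above the floor) is 115 to 150 mm downhill of the line.
- machine: Base plate of the boring machine, fixed on the bench, 400 x 130 mm, 14 mm thick. Origin: on the bench straight below the scribed line; x is the level downhill direction of the rail; the plate runs from x = -60 to 340 mm.
- rack: Fixed wooden rack, 44 mm along x, 184 mm along y. Origin: centre of its underside. Four slots along x at y = -63, -21, 21, 63 mm, 27 mm wide, floor 20 mm above the bench; dividers 15 mm thick, as high as the blanks (top 45 mm above the bench). One blank in each slot sticks out 8 mm past both sides of the rack: only its two ends can be gripped there.
- plain1 (a point): Plain cane-coloured blank without bands, a bystander in the rack; size, point and axes as for banded1.
- plain2 (a point): The second plain blank in the rack, a bystander, like plain1.
- brass_base: Brass water-pipe base, a bystander standing on the bench, 120 mm in diameter and 142 mm high. Origin: centre of its underside.
- brush: Brush 170 mm long lying on the bench, a bystander. Origin: under its middle; x along it.

How it is judged:
By the outcome, as a careful person would: the job done as asked, in the order asked, and still so for the second after the job is handed in, with the robot touching nothing.
It also fails if it takes over 72 s, if anything falls off the work surface, if the arm or the gripper's body presses on something with over 40 N, if the wrist force passes 120 N, or if a joint passes its speed limit or range.

## Working session

There is one attempt and no reset: what is moved stays moved. The work goes in short steps, Python scripts to look and compute and a tool call to move; the robot and the scene stay as the last step left them, time stands still between calls to the robot, and variables do not carry over. Pictures are saved under pics/ and viewed, and the job is handed in when it is done.

Besides the shell and the picture viewer there is one more tool, called after ">>>" as name(argument=value, ...) on one line, values as JSON. play_rows: Moves the arm, as the interface text tells. Its arguments: {"type":"object","properties":{"moves":{"type":"array","items":{"type":"number"}}},"required":["moves"]}

```bash
ls; mkdir -p pics; python3 - <<'E'
from plant import bot
import cv2
print(bot.get_obs())
for n in ("scene","top","wrist"):
    c=bot.capture(n); cv2.imwrite(f"pics/{n}0.png",c["color"][:,:,::-1])
    print(n,{k:v for k,v in c.items() if k!="color"})
E
```

```text
pics
{'time': 0.0, 'joint_positions': array([ 1.19398109e+00,  3.42720846e-01,  1.52501302e+00, -2.84476429e-05,
        1.27541153e+00, -1.46022364e-01]), 'dq': array([ 6.17533759e-05, -3.09015555e-04, -1.73797069e-06, -1.99906552e-03,
        4.13596107e-04, -1.68580374e-04]), 'tau': array([ 5.30632315e-04, -4.31222713e+01, -2.44233209e+01,  7.19577447e-02,
        5.54866449e-02, -5.80361939e-05]), 'tool_pos': array([119.95088852, 510.72590206, 248.04731407]), 'tcp_rot': array([-3.14005248e+00, -1.99016807e-04,  2.91080793e+00]), 'contact_force': array([0.57985856, 0.26880862, 0.70179297]), 'moment': array([ 0.01054556,  0.0079679 , -0.04054504]), 'grip_width': 91.70855704477346}
scene {'fx': 433.9131256977704, 'fy': 433.9131256977704, 'cx': 249.64815740467233, 'cy': 189.35640100214033, 'k1': -0.14737745505271432, 'world_to_cam': array([[-8.65926747e-01,  5.00120439e-01, -7.10035290e-03,
         5.39627359e+02],
       [ 4.20353838e-01,  7.19976048e-01, -5.52211138e-01,
        -1.76917233e+02],
       [-2.71059993e-01, -4.81159055e-01, -8.33674064e-01,
         1.25339413e+03],

[... 370 characters left out ...]
2711e-01,
         5.98052004e+02],
       [ 1.28319563e-01, -1.45937112e-02, -9.91625490e-01,
         1.26291822e+03],
       [ 0.00000000e+00,  0.00000000e+00,  0.00000000e+00,
         1.00000000e+00]])}
wrist {'fx': 342.18559779533365, 'fy': 342.18559779533365, 'cx': 256.3722596193566, 'cy': 193.2152924366639, 'k1': -0.05556670335665184, 'T_tool_cam': array([[-3.54001597e-04, -9.65108018e-01, -2.61851845e-01,
         7.02058143e+01],
       [ 9.99999522e-01, -1.02997638e-04, -9.72296306e-04,
        -4.24830981e-01],
       [ 9.11400839e-04, -2.61852064e-01,  9.65107593e-01,
        -1.35874662e+02],
       [ 0.00000000e+00,  0.00000000e+00,  0.00000000e+00,
         1.00000000e+00]])}
```

View pics/scene0.png

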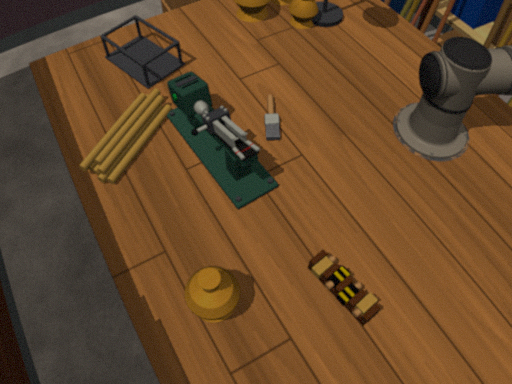

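View pics/top0.png

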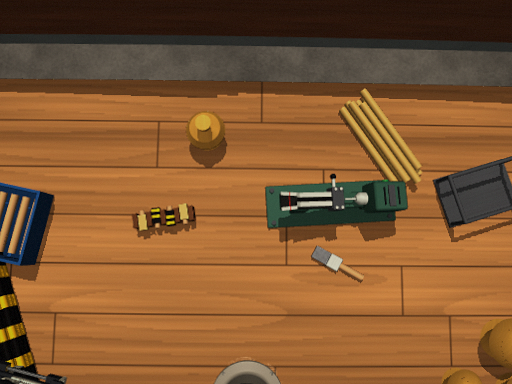

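View pics/wrist0.png

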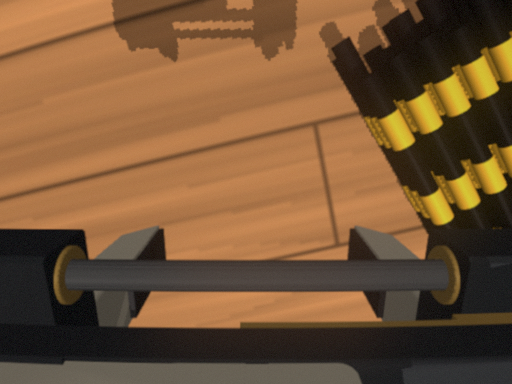

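The top view shows the rack at about (165,218), the machine at (335,200) with its bay end near (290,202), the brass base at (206,128) and the brush at (335,262). The spigot directions can't be read at this scale, so I'll enlarge it.

```bash
cat > h.py <<'E'
import numpy as np, cv2
from scipy.spatial.transform import Rotation as Ro
from plant import bot
def cam(name,o=None):
    o=bot.get_obs(); c=bot.capture(name)
    if name=="wrist":
        T=np.eye(4);T[:3,:3]=Ro.from_euler("xyz",o["tcp_rot"]).as_matrix();T[:3,3]=o["tool_pos"]
        c["W"]=np.linalg.inv(T@c["T_tool_cam"])
    else: c["W"]=c["world_to_cam"]
    return c
def meta(c): return {k:v for k,v in c.items()}
def save(c,f): np.savez(f,**c)
def load(f):
    d=np.load(f); return {k:d[k] for k in d}
def ray(c,uv):
    x=(uv[0]-c["cx"])/c["fx"];y=(uv[1]-c["cy"])/c["fy"]
    rd=np.hypot(x,y);r=rd
    for _ in range(30): r=rd/(1+c["k1"]*r*r)
    s=r/rd if rd>0 else 1
    d=np.array([x*s,y*s,1.]);R=c["W"][:3,:3];t=c["W"][:3,3]
    return -R.T@t, R.T@d
def atz(c,uv,z):
    o,d=ray(c,uv); return o+d*(z-o[2])/d[2]
def proj(c,P):
    P=np.atleast_2d(P);q=P@c["W"][:3,:3].T+c["W"][:3,3]
    s=q[:,:2]/q[:,2:];r2=(s**2).sum(1,keepdims=True);s=s*(1+c["k1"]*r2)
    return s*[float(c["fx"]),float(c["fy"])]+[float(c["cx"]),float(c["cy"])]
def crop(c,f,x0,y0,x1,y1,k):
    im=c["color"][y0:y1,x0:x1,::-1]; cv2.imwrite(f,cv2.resize(im,None,fx=k,fy=k,interpolation=cv2.INTER_CUBIC))
E
python3 - <<'E'
from h import *
c=cam("top");save(c,"top0.npz");crop(c,"pics/t_rack.png",125,190,205,245,8)
crop(c,"pics/t_mach.png",260,170,415,235,5)
print(atz(c,(165,218),45),atz(c,(289,200),140),atz(c,(206,128),142))
c=cam("scene");save(c,"scene0.npz");crop(c,"pics/s_rack.png",300,240,390,330,6);crop(c,"pics/s_mach.png",160,70,280,210,4)
print(atz(c,(345,285),45))
E
```

```text
[524.71025608 251.4203608   45.        ] [ 572.42425136 -112.12312592  140.        ] [776.04551381 125.21629245 142.        ]
[531.60077127 263.49890346  45.        ]
```

View pics/t_rack.png

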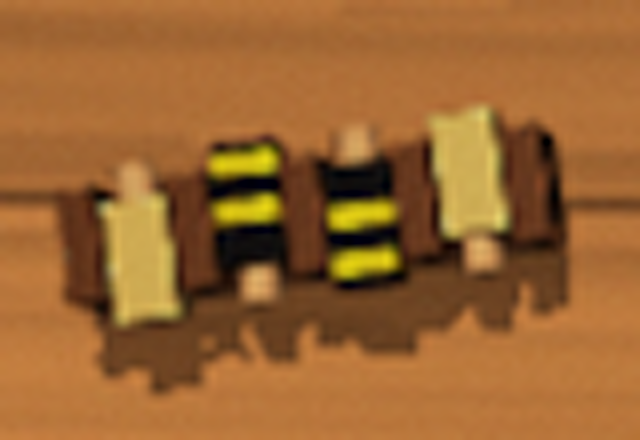

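View pics/t_mach.png

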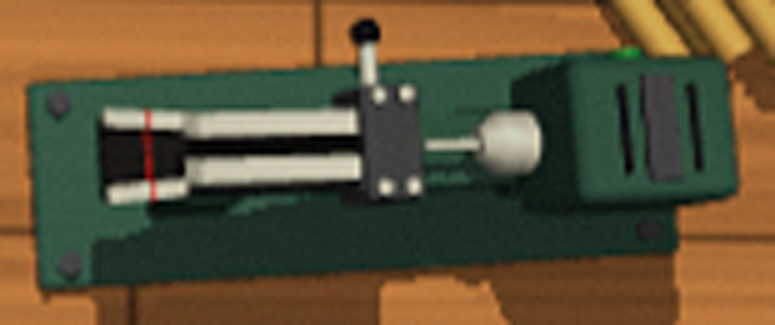

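View pics/s_rack.png

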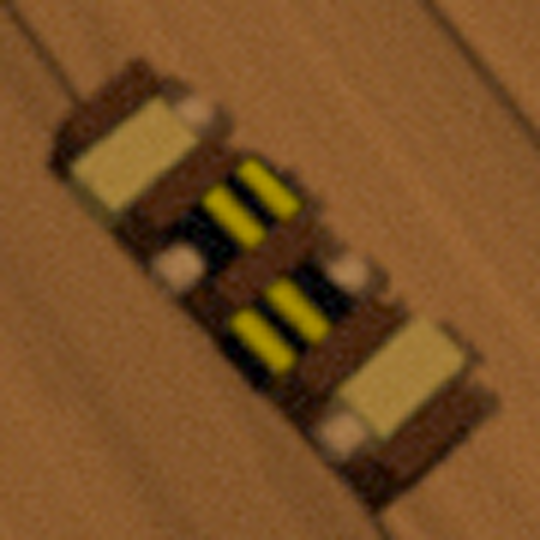

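View pics/s_mach.png

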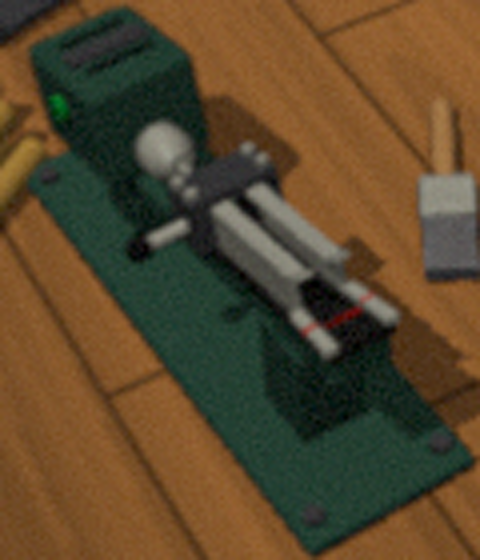

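From the enlargements, two banded blanks sit in the middle slots. The left one (larger y) has its spigot toward −x and the right one toward +x. The rack is yawed about 7.5°, and the rail runs roughly along −y. Next I'll move the wrist camera over the rack.

>>> play_rows(moves=[0,-40,-13,0,6,0,-80,-26,0,12,0,-120,-40,0,18,0,-160,-53,0,24,0,-200,-66,0,30,0,-235,-80,0,36,0,-235,-80,0,40,0,-235,-80,0,40])

```text
time: 0.92
tool_pos: [332.3, 378.1, 248.5]
tcp_rot: [-3.141, -0.0, 2.206]
contact_force: [-0.1, 0.0, 0.4]
grip_width: 91.8
```

```bash
cat >> h.py <<'E'
def to(x,y,z,yawdeg,cmd=None):
    """shift in tool axes from measured pose to world target TCP; turn about tool z deg"""
    o=bot.get_obs();R=Ro.from_euler("xyz",o["tcp_rot"]).as_matrix()
    d=R.T@(np.array([x,y,z])-o["tool_pos"]);dy=(yawdeg-np.degrees(o["tcp_rot"][2])+180)%360-180
    print("t",round(o["time"],2),"pos",o["tool_pos"].round(1),"rot",np.degrees(o["tcp_rot"]).round(2),"F",o["contact_force"].round(1),"w",round(o["grip_width"],1))
    print("shift",d.round(1),"turn",round(-dy,2))
E
python3 -c "
from h import *
to(525,257,248,97.5)"
```

```text
t 0.92 pos [332.3 378.1 248.5] rot [-179.98   -0.    126.38] F [-0.1  0.   0.4] w 91.8
shift [-211.8   83.3    0.5] turn 28.88
```

>>> play_rows(moves=[0,-36,14,0,7,0,-72,28,0,14,0,-108,42,0,21,0,-144,57,0,29,0,-180,71,0,29,0,-212,83,0,29,0,-212,83,0,29,0,-212,83,0,29])

```text
time: 1.58
tool_pos: [524.2, 259.3, 248.0]
tcp_rot: [-3.14, -0.0, 1.707]
contact_force: [-0.8, -0.0, -0.3]
grip_width: 91.8
```

```bash
python3 -c "
from h import *
to(525,257,248,97.5)
c=cam('wrist');save(c,'w1.npz');cv2.imwrite('pics/w1.png',c['color'][:,:,::-1])"
```

```text
t 1.58 pos [524.2 259.3 248. ] rot [-1.7993e+02 -1.0000e-02  9.7820e+01] F [-0.8 -0.  -0.3] w 91.8
shift [-2.4  0.5  0. ] turn 0.32
```

View pics/w1.png

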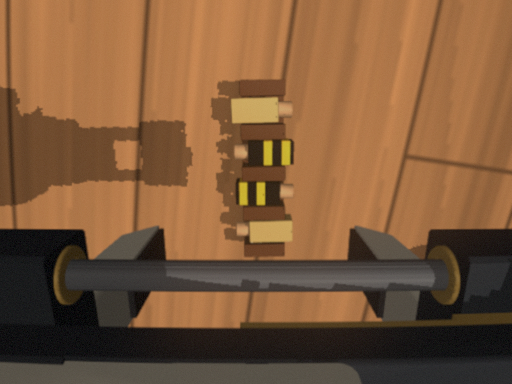

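The wrist view shows the rack spanning (262,85)-(262,252), with the banded blanks at about (266,152), spigot to the left (−x), and (264,191), spigot to the right (+x). I'll enlarge it to measure.

```bash
python3 -c "
from h import *
c=load('w1.npz');crop(c,'pics/w1c.png',222,130,310,210,8)"
```

```text
(no output)
```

View pics/w1c.png

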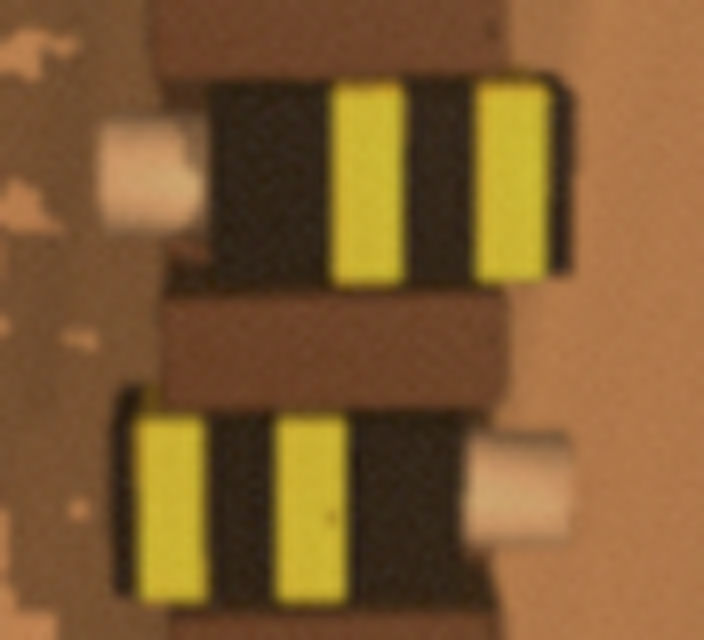

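```bash
python3 -c "
from h import *
c=load('w1.npz')
f=lambda X,Y:(222+(X+.5)/8-.5,130+(Y+.5)/8-.5)
def go(corners,nose):
    P=[atz(c,f(*p),44)[:2] for p in corners]  # shoulder1, shoulder2, back1, back2
    s=(P[0]+P[1])/2;b=(P[2]+P[3])/2;n=atz(c,f(*nose),32)[:2]
    v=s-b;yaw=np.degrees(np.arctan2(v[1],v[0]));L=np.hypot(*v);u=v/L
    print('L',L,'w',np.hypot(*(P[0]-P[1])),'yaw',yaw,'mid',b+30*u,'nose-b',np.dot(n-b,u), 'lat',np.cross(u,n-b))
go([(210,80),(207,290),(570,80),(572,275)],(98,172))
go([(353,413),(353,610),(115,400),(115,595)],(572,493))
# rack dividers ends at z=45
for p in [(155,70),(508,70),(160,295),(160,408),(505,295),(508,400)]: print(atz(c,f(*p),45).round(1))
"
```

```text
L 45.23506149843363 w 26.346589998350044 yaw -170.95432443077496 mid [527.65844397 279.53830366] nose-b 59.78455787275624 lat -0.36248863459099745
L 30.661065496224076 w 26.273614948746168 yaw 4.309615735950546 mid [535.83632652 237.76091331] nose-b 60.10376024561947 lat 1.2133151407413756
[504.2 290.6  45. ]
[547.3 296.6  45. ]
[508.4 262.8  45. ]
[510.2 248.4  45. ]
[551.3 268.7  45. ]
[553.8 255.4  45. ]<string>:9: DeprecationWarning: Arrays of 2-dimensional vectors are deprecated. Use arrays of 3-dimensional vectors instead. (deprecated in NumPy 2.0)
```

Blank A's middle is at about (527.6,280.1) and B's at (535.6,239.6), both at yaw 7.9°. The lengths of 60 mm and spacing of about 41 mm agree with the given sizes. Going for A.

```bash
python3 -c "
from h import *
to(527.6,280.1,35,97.9)"
```

```text
t 1.63 pos [523.2 260.  248.2] rot [-1.7992e+02 -3.0000e-02  9.7880e+01] F [-0.7  0.5 -1.1] w 91.8
shift [ 19.2   7.4 213.2] turn -0.02
```

>>> play_rows(moves=[0,19,7,0,0,0,19,7,40,0,0,19,7,80,0,0,19,7,120,0,0,19,7,150,0,0,19,7,165,0,0,19,7,165,0,0,19,7,165,0])

```text
time: 2.3
tool_pos: [526.9, 280.5, 83.8]
tcp_rot: [-3.14, -0.0, 1.709]
contact_force: [-0.8, 0.9, 0.5]
grip_width: 91.8
```

```bash
python3 -c "
from h import *
to(527.6,280.1,35,97.9)
c=cam('wrist');save(c,'w2.npz');cv2.imwrite('pics/w2.png',c['color'][:,:,::-1])"
```

```text
t 2.3 pos [526.9 280.5  83.8] rot [-179.92   -0.     97.95] F [-0.8  0.9  0.5] w 91.8
shift [-0.5  0.7 48.8] turn 0.05
```

View pics/w2.png

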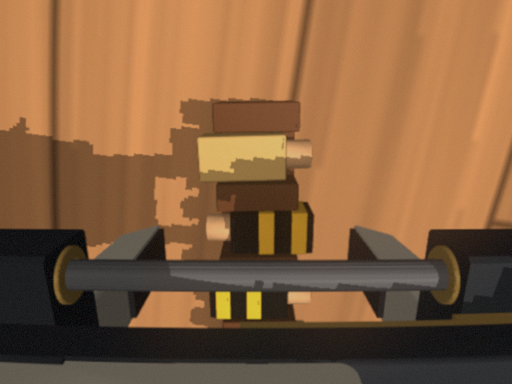

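The view shows blank A at rows 203-252, columns 207-312, between the open fingers (165 and 350). I'll check it against the projection.

```bash
python3 -c "
from h import *
c=load('w2.npz')
u=np.array([-.9905,-.137]);m=np.array([527.6,280.1]);n=np.array([.137,-.9905])
for a,b,z in [(-30,12,44),(-30,-12,44),(16,12,44),(16,-12,44),(30,0,32)]: print(proj(c,[*(m+u*a+n*b),z]).round(0))
R=np.linalg.inv(c['W']);T=R
"
```

```text
[[312. 253.]]
[[314. 212.]]
[[229. 253.]]
[[229. 212.]]
[[207. 225.]]
```

The projection matches the picture. Descend and close.

>>> play_rows(moves=[0,0,0,30,0,0,0,0,49,0,0,0,0,49,0,0,0,0,49,0,255,0,0,49,0,255,0,0,49,0,255,0,0,49,0,255,0,0,49,0])

```text
time: 3.02
tool_pos: [528.9, 279.4, 35.9]
tcp_rot: [3.14, -0.001, 1.707]
contact_force: [-0.5, -0.2, -0.2]
grip_width: 69.9
```

>>> play_rows(moves=[255,0,0,0,0,255,0,0,0,0,255,0,0,0,0,255,0,0,0,0])

```text
time: 3.35
tool_pos: [528.6, 279.2, 35.2]
tcp_rot: [3.141, -0.0, 1.706]
contact_force: [-1.1, -0.7, 4.7]
grip_width: 59.9
```

Held at 59.9 mm. But set on the bench at this grip height, the fingertips would be below z=0. I'll regrip 10 mm higher.

>>> play_rows(moves=[60,0,0,0,0,60,0,0,0,0,60,0,0,-10,0,60,0,0,-10,0,255,0,0,-10,0,255,0,0,-10,0,255,0,0,-10,0,255,0,0,-10,0])

```text
time: 4.02
tool_pos: [528.3, 279.1, 44.8]
tcp_rot: [3.141, -0.0, 1.706]
contact_force: [-0.2, -0.8, 1.6]
grip_width: 59.4
```

>>> play_rows(moves=[255,0,0,0,0,255,0,0,-15,0,255,0,0,-30,0,255,0,0,-60,0,255,0,0,-90,0,255,0,0,-120,0,255,0,0,-120,0,255,0,0,-120,0])

```text
time: 4.68
tool_pos: [529.1, 279.4, 166.3]
tcp_rot: [3.138, -0.001, 1.707]
contact_force: [0.4, -0.1, -0.7]
grip_width: 59.9
```

```bash
python3 -c "
from h import *
to(520,80,164,183.5)
c=cam('wrist');save(c,'w3.npz');cv2.imwrite('pics/w3.png',c['color'][:,:,::-1])"
```

```text
t 4.68 pos [529.1 279.4 166.3] rot [ 1.7979e+02 -5.0000e-02  9.7780e+01] F [ 0.4 -0.1 -0.7] w 59.9
shift [-196.4  -36.     2. ] turn -85.72
```

View pics/w3.png

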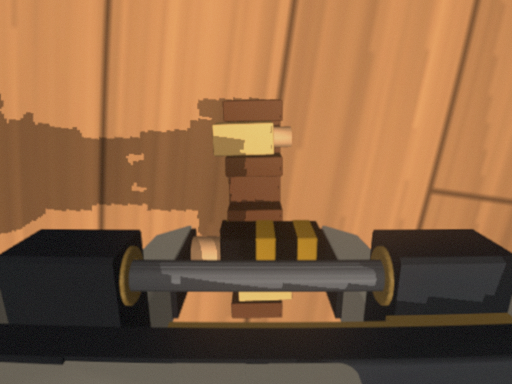

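The blank is held level at (265,242) with its spigot to the left, and its slot is empty. Carrying it to an open bench spot while turning.

>>> play_rows(moves=[255,-25,-5,0,-6,255,-55,-10,0,-12,255,-90,-16,0,-18,255,-125,-23,0,-24,255,-160,-30,0,-30,255,-185,-34,0,-36,255,-196,-36,0,-43,255,-196,-36,0,-50])

```text
time: 5.4
tool_pos: [518.1, 77.3, 162.8]
tcp_rot: [-3.139, -0.003, 2.582]
contact_force: [0.1, -0.1, -1.2]
grip_width: 59.7
```

>>> play_rows(moves=[255,0,0,0,-6,255,0,0,0,-12,255,0,0,0,-18,255,0,0,0,-24,255,0,0,0,-30,255,0,0,0,-36,255,0,0,0,-36,255,0,0,0,-36])

```text
time: 6.07
tool_pos: [518.4, 80.1, 163.3]
tcp_rot: [3.141, -0.003, -3.079]
contact_force: [-0.5, -0.3, -0.0]
grip_width: 60.0
```

```bash
python3 -c "
from h import *
to(520,80,25.5,183.5)
c=cam('wrist');save(c,'w4.npz');cv2.imwrite('pics/w4.png',c['color'][:,:,::-1])"
```

```text
t 6.07 pos [518.4  80.1 163.3] rot [ 1.7998e+02 -1.6000e-01 -1.7640e+02] F [-0.5 -0.3 -0. ] w 60.0
shift [ -2.   -0.2 137.8] turn 0.1
```

View pics/w4.png

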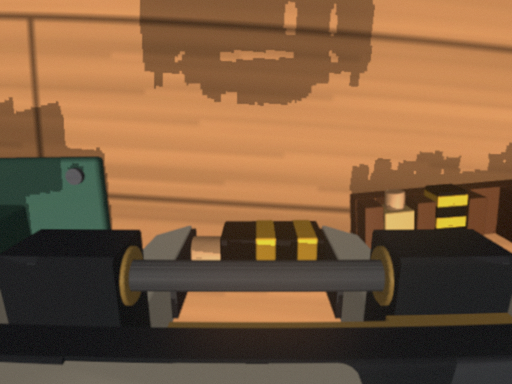

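The spigot is now to the left (downhill side) and the bench below is clear, with the base plate corner at (100,158). Lowering.

>>> play_rows(moves=[255,-2,0,40,0,255,-2,0,80,0,255,-2,0,110,0,255,-2,0,125,0,255,-2,0,132,0,255,-2,0,137,0,255,-2,0,137,0,255,-2,0,137,0])

```text
time: 6.78
tool_pos: [521.9, 80.2, 28.5]
tcp_rot: [3.142, 0.002, -3.076]
contact_force: [-0.8, 0.1, 0.1]
grip_width: 60.1
```

```bash
python3 -c "
from h import *
to(520,80,25,183.5)"
```

```text
t 6.78 pos [521.9  80.2  28.5] rot [ 1.8000e+02  9.0000e-02 -1.7626e+02] F [-0.8  0.1  0.1] w 60.1
shift [ 1.9 -0.1  3.5] turn 0.24
```

>>> play_rows(moves=[255,0,0,2,0,255,0,0,3,0,255,0,0,3,0,60,0,0,3,0,60,0,0,3,0,60,0,0,3,0,60,0,0,-30,0,0,0,0,-60,0])

```text
time: 7.45
tool_pos: [520.0, 80.2, 87.3]
tcp_rot: [3.141, -0.004, -3.076]
contact_force: [1.7, 1.1, -0.4]
grip_width: 73.7
```

>>> play_rows(moves=[0,0,0,-40,6,0,0,0,-80,13,0,0,0,-100,20,0,0,0,-100,27,0,0,0,-100,34,0,0,0,-100,41,0,0,0,-100,48,0,0,0,-100,55])

```text
time: 8.12
tool_pos: [521.1, 80.2, 187.9]
tcp_rot: [3.141, 0.0, 2.242]
contact_force: [-0.9, -0.0, 0.4]
grip_width: 91.9
```

>>> play_rows(moves=[0,0,0,0,7,0,0,0,0,14,0,0,0,0,21,0,0,0,0,28,0,0,0,0,35,0,0,0,0,35,0,0,0,0,35])

```text
time: 8.7
tool_pos: [521.1, 80.2, 187.8]
tcp_rot: [3.142, -0.0, 1.64]
contact_force: [0.5, 0.8, 0.5]
grip_width: 91.9
```

```bash
python3 -c "
from h import *
to(520,80,30,93.5)
c=cam('wrist');save(c,'w5.npz');cv2.imwrite('pics/w5.png',c['color'][:,:,::-1])"
```

```text
t 8.7 pos [521.1  80.2 187.8] rot [ 1.800e+02 -1.000e-02  9.399e+01] F [0.5 0.8 0.5] w 91.9
shift [-1.000e-01 -1.100e+00  1.578e+02] turn 0.49
```

View pics/w5.png

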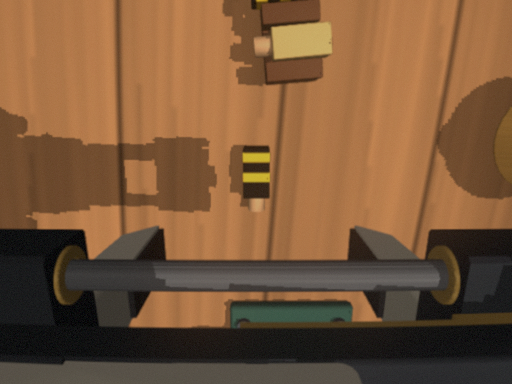

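Blank A lies flat at (257,175) with its nose toward the machine (down in the image). While the hand is empty, I'll look at the rail from above.

>>> play_rows(moves=[0,-10,2,-40,0,0,-40,9,-75,0,0,-80,17,-110,0,0,-120,25,-110,0,0,-160,33,-110,0,0,-193,40,-110,0,0,-193,40,-110,0,0,-193,40,-110,0])

```text
time: 9.42
tool_pos: [573.8, -112.2, 297.0]
tcp_rot: [-3.141, -0.0, 1.635]
contact_force: [0.1, 0.5, -1.3]
grip_width: 91.7
```

```bash
python3 -c "
from h import *
c=load('w5.npz')
print(atz(c,(257,147),24),atz(c,(257,211),12))
to(575,-110,300,93.5)
c=cam('wrist');save(c,'w6.npz');cv2.imwrite('pics/w6.png',c['color'][:,:,::-1])"
```

```text
[519.46956484 110.45695322  24.        ] [523.88107495  47.77462424  12.        ]
t 9.42 pos [ 573.8 -112.2  297. ] rot [-1.7995e+02 -2.0000e-02  9.3700e+01] F [ 0.1  0.5 -1.3] w 91.7
shift [ 2.1  1.3 -3. ] turn 0.2
```

View pics/w6.png

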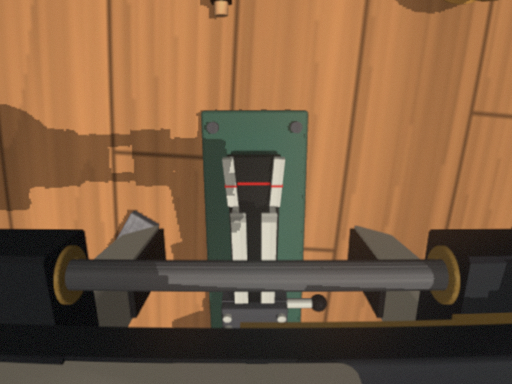

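The rail bay is at (254,180), the red line spans (227,185)-(282,185), the lips begin at row ~210, and the clamp is at row ~303. I'll enlarge this and fit the rail pose.

```bash
python3 -c "
from h import *
c=load('w6.npz');crop(c,'pics/w6c.png',198,140,312,230,7)"
```

```text
(no output)
```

View pics/w6c.png

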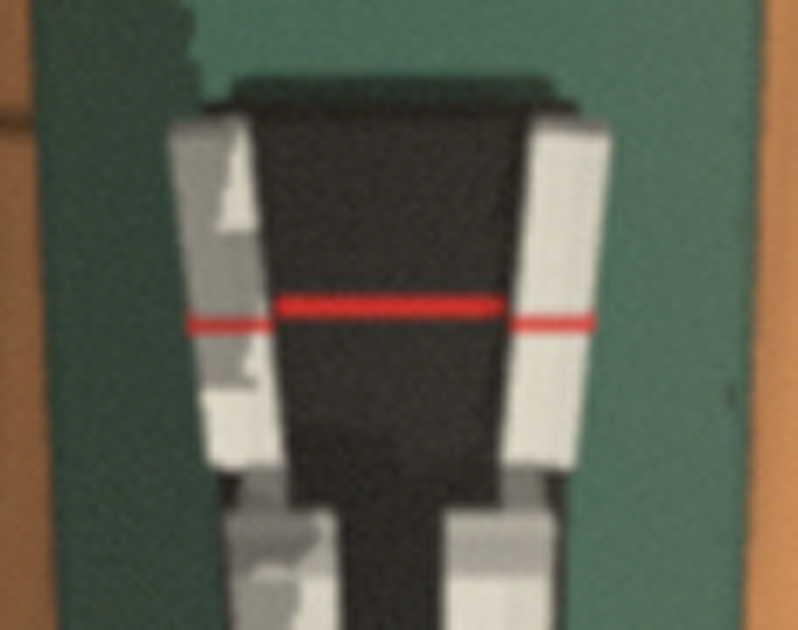

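```bash
cat > rail.py <<'E'
from h import *
from scipy.optimize import least_squares
def T(p):
    x,y,z,yaw=p; R=(Ro.from_euler("z",yaw)*Ro.from_euler("y",np.radians(14))).as_matrix()
    return R,np.array([x,y,z])
E
python3 -c "
from rail import *
c=load('w6.npz')
pix=[(275,307),(505,307),(188,325),(272,325),(513,325),(596,325),(170,125),(248,122),(530,125),(612,130)]
pix=np.array([(198+(a+.5)/7-.5,140+(b+.5)/7-.5) for a,b in pix])
P=np.array([(0,-15.33,0),(0,15.33,0),(0,-24.33,5),(0,-15.33,5),(0,15.33,5),(0,24.33,5),(-25,-26,5),(-25,-17,5),(-25,17,5),(-25,26,5)])
def res(p):
    R,t=T(p); return (proj(c,P@R.T+t)-pix).ravel()
for fz in (None,140):
    if fz: s=least_squares(lambda q:res([q[0],q[1],fz,q[2]]),[573,-110,-1.5]);p=[s.x[0],s.x[1],fz,s.x[2]]
    else: s=least_squares(res,[573,-110,140,-1.5]);p=s.x
    print(np.round(p,3),np.degrees(p[3]),np.abs(s.fun).max(),s.cost)
R,t=T(p)
for q in [(20,14,5),(10,14,5),(10,14,36),(20,14,27.5),(10,5,36),(20,5,29)]:
    u=proj(c,R@np.array(q)+t)[0]; print(q,((u-[198,140]+.5)*7-.5).round(0))
np.save('rail.npy',p)
t0=load('top0.npz');s0=load('scene0.npz')
print(proj(t0,[R@np.array(a)+t for a in [(0,-15,5),(0,15,5),(-25,0,0)]]),proj(s0,[R@np.array(a)+t for a in [(0,-15,5),(0,15,5),(-25,0,0)]]))
"
```

```text
[ 571.041 -111.328  145.303   -1.51 ] -86.51742326360232 1.4948801526288094 6.236112182856807
[ 571.067 -112.433  140.      -1.51 ] -86.51773753203 1.5610600915106545 7.5281652020636916
(20, 14, 5) [500. 458.]
(10, 14, 5) [502. 390.]
(10, 14, 36) [511. 523.]
(20, 14, 27.5) [506. 555.]
(10, 5, 36) [432. 523.]
(20, 5, 29) [431. 562.]
[[290.02277722 205.60318527]
 [289.37813573 194.93485063]
 [280.62869452 200.65052637]] [[249.526256   145.24067424]
 [238.97834104 150.70223584]
 [250.17658775 154.64358675]]
```

The rail fit gives the line origin at (571,−112,140) with the downhill yaw at −86.5°, and it agrees with both fixed cameras. Going back to side-grip blank A.

```bash
python3 -c "
from h import *
to(521,76.2,130,93.5)"
```

```text
t 9.47 pos [ 573.6 -110.3  297.1] rot [-1.7994e+02 -6.0000e-02  9.3780e+01] F [-1.1  0.6 -0.3] w 91.8
shift [189.4 -40.  167.3] turn 0.28
```

>>> play_rows(moves=[0,40,-8,0,0,0,80,-17,0,0,0,120,-26,20,0,0,155,-33,60,0,0,180,-40,100,0,0,189,-40,140,0,0,189,-40,167,0,0,189,-40,167,0])

```text
time: 10.13
tool_pos: [515.9, 79.3, 125.0]
tcp_rot: [-3.129, -0.001, 1.642]
contact_force: [-1.6, -0.7, 0.1]
grip_width: 91.6
```

```bash
python3 -c "
from h import *
to(521,76.2,30,93.5)
c=cam('wrist');save(c,'w7.npz');cv2.imwrite('pics/w7.png',c['color'][:,:,::-1])"
```

```text
t 10.13 pos [515.9  79.3 125. ] rot [-1.7931e+02 -8.0000e-02  9.4090e+01] F [-1.6 -0.7  0.1] w 91.6
shift [-3.6  6.  94.9] turn 0.59
```

View pics/w7.png

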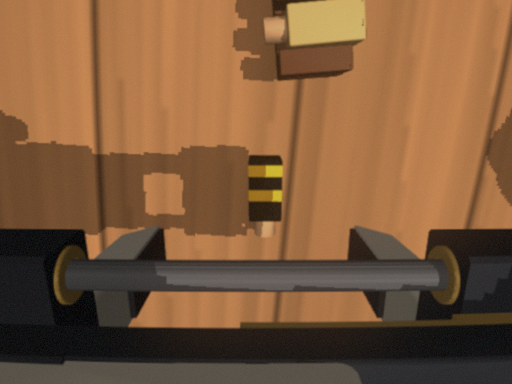

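```bash
python3 -c "
from h import *
c=load('w7.npz')
print(atz(c,(265,156),24),atz(c,(264.5,220),24),atz(c,(264,236),12))
to(521,76.2,30,93.5)"
```

```text
[518.23402385 111.95032552  24.        ] [521.52738731  64.87551711  24.        ] [522.63523501  47.42595078  12.        ]
t 10.18 pos [517.8  78.4 127.5] rot [-1.7949e+02 -5.0000e-02  9.4030e+01] F [-0.3  0.5 -0.1] w 91.9
shift [-2.5  3.9 97.4] turn 0.53
```

>>> play_rows(moves=[0,-2,3,35,0,0,-2,3,70,0,0,-2,3,90,0,0,-2,3,97,0,0,-2,3,97,0,0,-2,3,97,0])

```text
time: 10.68
tool_pos: [526.1, 74.4, 35.8]
tcp_rot: [3.138, 0.0, 1.637]
contact_force: [0.5, 0.8, 1.2]
grip_width: 92.2
```

```bash
python3 -c "
from h import *
to(521,76.4,30,93.5)"
```

```text
t 10.68 pos [526.1  74.4  35.8] rot [1.7982e+02 1.0000e-02 9.3790e+01] F [0.5 0.8 1.2] w 92.2
shift [ 2.3 -5.   5.8] turn 0.29
```

>>> play_rows(moves=[0,0,0,0,0,0,0,0,0,0,0,0,0,0,0])

```text
time: 10.93
tool_pos: [525.4, 74.4, 35.2]
tcp_rot: [3.139, 0.0, 1.637]
contact_force: [0.5, -0.4, 0.2]
grip_width: 91.8
```

```bash
python3 -c "
from h import *
to(521,76.4,30,93.5)"
```

```text
t 10.93 pos [525.4  74.4  35.2] rot [1.7985e+02 1.0000e-02 9.3780e+01] F [ 0.5 -0.4  0.2] w 91.8
shift [ 2.3 -4.3  5.2] turn 0.28
```

>>> play_rows(moves=[0,2,-4,5,0,0,2,-4,5,0,0,2,-4,5,0,255,2,-4,5,0,255,2,-4,5,0,255,2,-4,5,0,255,2,-4,5,0,255,2,-4,5,0])

```text
time: 11.6
tool_pos: [520.5, 76.1, 28.7]
tcp_rot: [3.141, -0.0, 1.637]
contact_force: [0.2, 0.1, -0.7]
grip_width: 63.0
```

>>> play_rows(moves=[255,0,0,0,0,255,0,0,0,0,255,0,0,0,0,255,0,0,0,0,255,0,0,0,0,255,0,0,0,0,255,0,0,0,0])

```text
time: 12.18
tool_pos: [520.4, 76.1, 28.7]
tcp_rot: [3.142, -0.0, 1.637]
contact_force: [-0.3, 0.3, -0.6]
grip_width: 23.5
```

```bash
python3 -c "
from h import *
to(570.5,-90,215,93.5)"
```

```text
t 12.18 pos [520.4  76.1  28.7] rot [180.    -0.    93.78] F [-0.3  0.3 -0.6] w 23.5
shift [-169.1   39.  -186.3] turn 0.28
```

Side grip closed at 23.5 mm. Lifting and carrying to above the bay.

>>> play_rows(moves=[255,0,0,-20,0,255,0,0,-55,0,255,0,0,-95,0,255,0,0,-135,0,255,0,0,-170,0,255,0,0,-186,0,255,0,0,-186,0,255,0,0,-186,0])

```text
time: 12.85
tool_pos: [520.5, 76.2, 215.3]
tcp_rot: [3.14, -0.0, 1.637]
contact_force: [-0.1, -0.7, -0.8]
grip_width: 23.3
```

>>> play_rows(moves=[255,-30,7,0,0,255,-70,16,0,0,255,-110,25,0,0,255,-145,34,0,0,255,-165,39,0,0,255,-169,39,0,0,255,-169,39,0,0,255,-169,39,0,0])

```text
time: 13.52
tool_pos: [569.6, -89.1, 213.1]
tcp_rot: [-3.139, -0.002, 1.636]
contact_force: [0.0, 0.3, -0.2]
grip_width: 23.8
```

```bash
python3 -c "
from h import *
to(570.5,-103.9,185,93.5)
c=cam('wrist');save(c,'w8.npz');cv2.imwrite('pics/w8.png',c['color'][:,:,::-1])"
```

```text
t 13.52 pos [569.6 -89.1 213.1] rot [-1.7983e+02 -1.0000e-01  9.3760e+01] F [ 0.   0.3 -0.2] w 23.8
shift [-14.8   0.1  28.1] turn 0.26
```

View pics/w8.png

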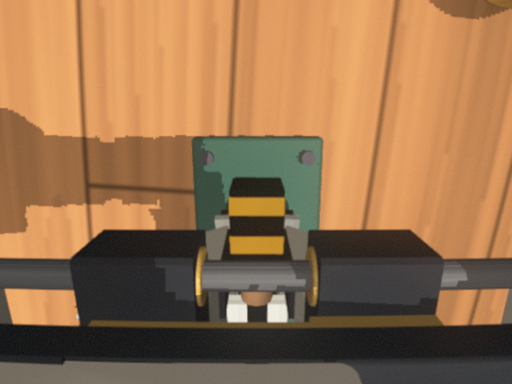

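The held blank is centred on the kerbs (221 and 293 at row 218, centre 257). I'll descend slightly uphill first, then move forward under the lips.

>>> play_rows(moves=[255,-5,0,10,0,255,-5,0,20,0,255,-5,0,28,0,255,-5,0,35,0,255,-5,0,35,0,255,-5,0,35,0,255,-5,0,35,0])

```text
time: 14.15
tool_pos: [571.0, -94.8, 179.9]
tcp_rot: [3.141, 0.0, 1.637]
contact_force: [0.8, -0.3, -0.2]
grip_width: 23.8
```

```bash
python3 -c "
from h import *
to(570.5,-103.9,177,93.5)
c=cam('scene');crop(c,'pics/s9.png',200,90,290,190,6)"
```

```text
t 14.15 pos [571.  -94.8 179.9] rot [179.97   0.    93.79] F [ 0.8 -0.3 -0.2] w 23.8
shift [-9.  -1.1  2.9] turn 0.29
```

View pics/s9.png

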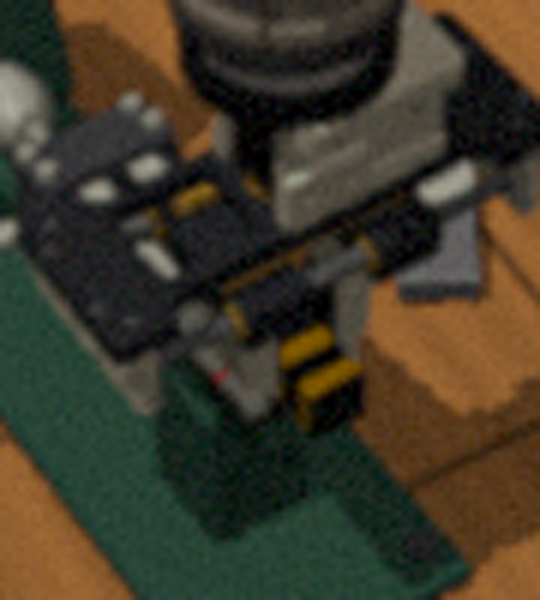

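The blank hangs over the upper end of the bay, clear of the kerbs. Moving forward and then down in small steps.

>>> play_rows(moves=[255,-5,-1,1,0,255,-9,-1,2,0,255,-9,-1,3,0,255,-9,-1,4,0,255,-9,-1,4,0,255,-9,-1,4,0])

```text
time: 14.7
tool_pos: [570.3, -104.0, 175.6]
tcp_rot: [-3.141, -0.0, 1.637]
contact_force: [-0.3, 0.8, -0.7]
grip_width: 23.7
```

>>> play_rows(moves=[255,0,0,1,0,255,0,0,2,0,255,0,0,2,0,255,0,0,2,0])

```text
time: 15.03
tool_pos: [570.6, -103.9, 174.5]
tcp_rot: [3.141, 0.0, 1.637]
contact_force: [-1.6, 0.1, 5.0]
grip_width: 23.7
```

Contact came at 174.5, within 0.3 mm of the predicted height. Pressing on so it pivots nose-down.

>>> play_rows(moves=[255,0,0,1,0,255,0,0,2,0,255,0,0,3,0,255,0,0,3,0])

```text
time: 15.37
tool_pos: [570.7, -104.5, 173.2]
tcp_rot: [3.139, 0.002, 1.637]
contact_force: [-4.9, -1.5, 15.8]
grip_width: 23.7
```

```bash
python3 -c "
from h import *
to(570.5,-103.9,177,93.5)
c=cam('scene');crop(c,'pics/s10.png',200,90,290,190,6)
c=cam('wrist');crop(c,'pics/w10.png',180,140,330,270,5)"
```

```text
t 15.37 pos [ 570.7 -104.5  173.2] rot [1.7986e+02 1.0000e-01 9.3790e+01] F [-4.9 -1.5 15.8] w 23.7
shift [ 0.6 -0.2 -3.8] turn 0.29
```

View pics/s10.png

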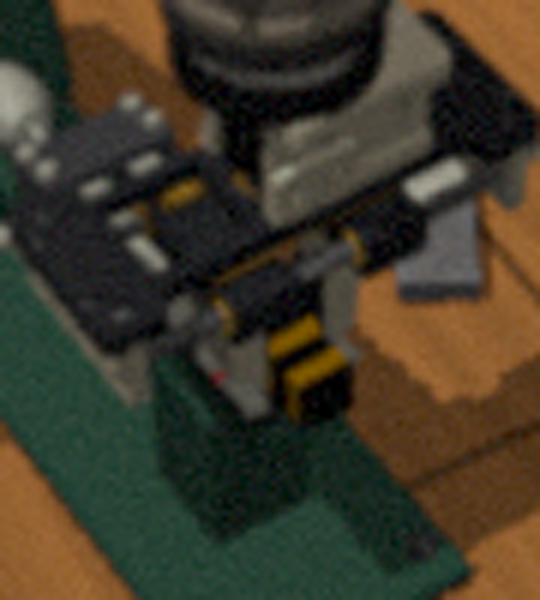

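View pics/w10.png

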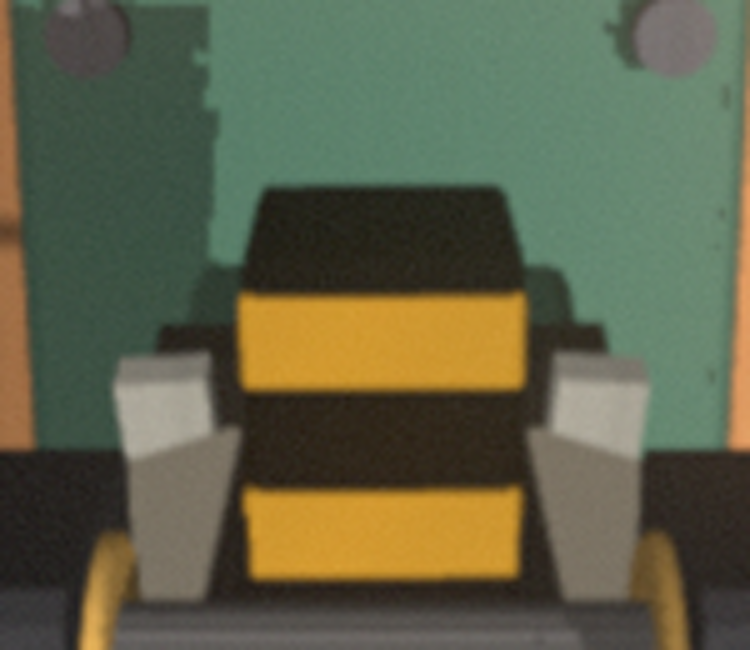

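Pressing at 16 N, the blank is laterally centred between the kerbs. Releasing, so the rest of the tip is only a small drop.

>>> play_rows(moves=[255,0,0,-1,0,150,0,0,-1,0,150,0,0,-2,0,150,0,0,-2,0,150,0,0,-2,0,150,0,0,-2,0])

```text
time: 15.97
tool_pos: [570.3, -103.9, 172.3]
tcp_rot: [-3.141, -0.0, 1.637]
contact_force: [-0.4, 0.6, 0.1]
grip_width: 38.1
```

```bash
python3 -c "
from h import *
to(570.5,-103.9,177,93.5)
c=cam('scene');crop(c,'pics/s11.png',200,90,290,190,6)
c=cam('wrist');save(c,'w11.npz');crop(c,'pics/w11.png',180,140,330,270,5)"
```

```text
t 15.97 pos [ 570.3 -103.9  172.3] rot [-1.7997e+02 -2.0000e-02  9.3780e+01] F [-0.4  0.6  0.1] w 38.1
shift [-0.   0.2 -4.7] turn 0.28
```

View pics/w11.png

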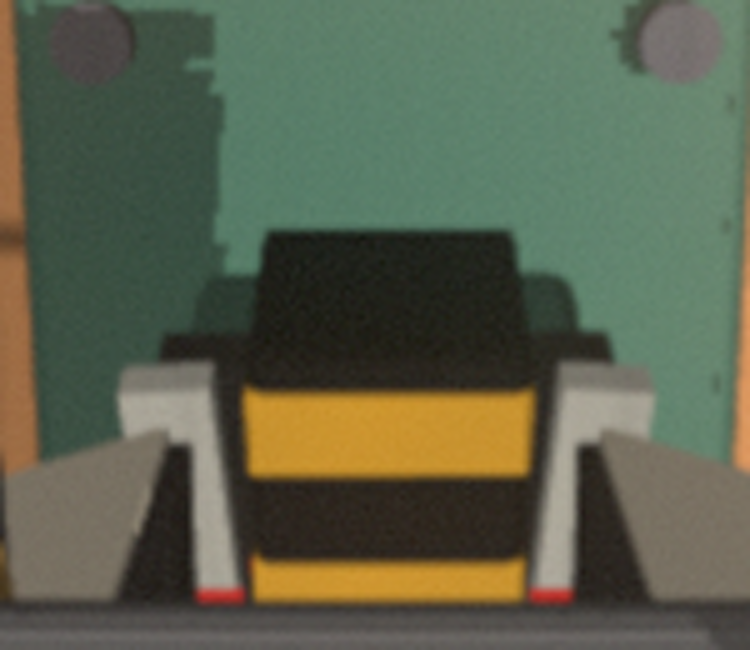

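View pics/s11.png

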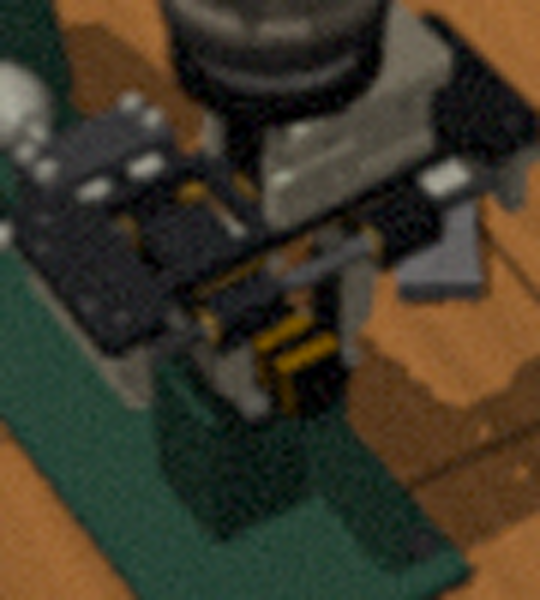

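Blank A dropped flat into the bay. It's straight, centred, and has its nose under the lips. Now rise, go behind it, close the fingers and push.

>>> play_rows(moves=[150,0,0,-20,0,150,0,0,-50,0,150,20,0,-50,0,200,45,0,-50,0,255,54,0,-50,0,255,54,0,-50,0,255,54,0,-50,0,255,54,0,-50,0])

```text
time: 16.73
tool_pos: [566.9, -50.8, 222.4]
tcp_rot: [-3.141, 0.0, 1.637]
contact_force: [-0.1, 0.8, -0.2]
grip_width: 8.9
```

```bash
cat >> rail.py <<'E'
p=np.array([571.05,-112.2,140,np.radians(-86.5)])
d=np.array([np.cos(p[3]),np.sin(p[3])]);nrm=np.array([-d[1],d[0]])
t14=np.tan(np.radians(14));c14=np.cos(np.radians(14));s14=np.sin(np.radians(14))
def push(xt,v=12.5):
    """TCP world pose with pushing edge at rail x=xt"""
    s=(xt+v*s14)*c14; S=s-9.5; q=p[:2]+d*S
    return q[0],q[1],140-s*t14+v+22,93.5
def edge():
    o=bot.get_obs();q=o["tool_pos"];s=(q[:2]-p[:2])@d+9.5;z=q[2]-22-140
    print("edge x",round(s*c14-z*s14,2),"h",round(s*s14+z*c14,2),"lat",round((q[:2]-p[:2])@nrm,2))
E
python3 -c "
from rail import *
to(*push(-55)); edge()
c=cam('wrist');save(c,'w12.npz');cv2.imwrite('pics/w12.png',c['color'][:,:,::-1])"
```

```text
t 16.73 pos [566.9 -50.8 222.4] rot [-1.7998e+02  2.0000e-02  9.3770e+01] F [-0.1  0.8 -0.2] w 8.9
shift [-1.6  0.4 35.3] turn 0.27
edge x -65.07 h 46.04 lat -0.39
```

View pics/w12.png

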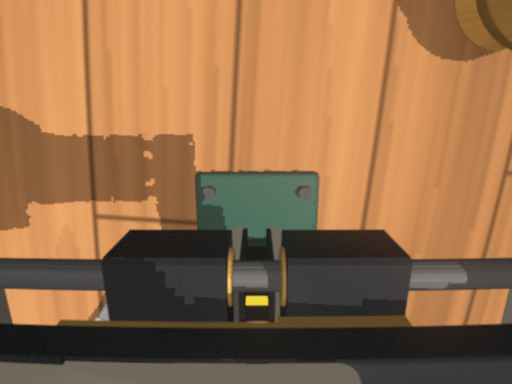

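The fingers are centred behind the blank, whose yellow band shows at (257,300). Lowering, then pushing along the slope.

>>> play_rows(moves=[255,0,0,20,0,255,0,0,35,0,255,0,0,35,0,255,0,0,35,0])

```text
time: 17.12
tool_pos: [566.5, -50.8, 187.1]
tcp_rot: [-3.14, -0.0, 1.636]
contact_force: [0.5, -0.1, 0.2]
grip_width: 0.5
```

```bash
python3 -c "
from rail import *
edge();to(*push(-40)); to(*push(13))"
```

```text
edge x -56.58 h 11.75 lat -0.77
t 17.12 pos [566.5 -50.8 187.1] rot [-1.7989e+02 -3.0000e-02  9.3720e+01] F [ 0.5 -0.1  0.2] w 0.5
shift [-16.2   0.7   3.6] turn 0.22
t 17.12 pos [566.5 -50.8 187.1] rot [-1.7989e+02 -3.0000e-02  9.3720e+01] F [ 0.5 -0.1  0.2] w 0.5
shift [-67.6   0.5  16.4] turn 0.22
```

Push in stages, first to x≈−25.

>>> play_rows(moves=[255,-5,1,1,0,255,-10,1,2,0,255,-15,1,3,0,255,-19,1,4,0,255,-23,1,5,0,255,-27,1,6,0,255,-31,1,7,0,255,-31,1,7,0])

```text
time: 17.78
tool_pos: [569.9, -81.8, 180.5]
tcp_rot: [-3.141, 0.0, 1.636]
contact_force: [-0.2, 0.3, -0.7]
grip_width: 0.3
```

```bash
python3 -c "
from rail import *
edge(); to(*push(13))
c=cam('wrist');cv2.imwrite('pics/w13.png',c['color'][:,:,::-1])
c=cam('scene');crop(c,'pics/s13.png',200,90,290,190,6)"
```

```text
edge x -24.81 h 12.86 lat 0.66
t 17.78 pos [569.9 -81.8 180.5] rot [-1.7999e+02  1.0000e-02  9.3740e+01] F [-0.2  0.3 -0.7] w 0.3
shift [-36.5  -0.8   9.9] turn 0.24
```

View pics/s13.png

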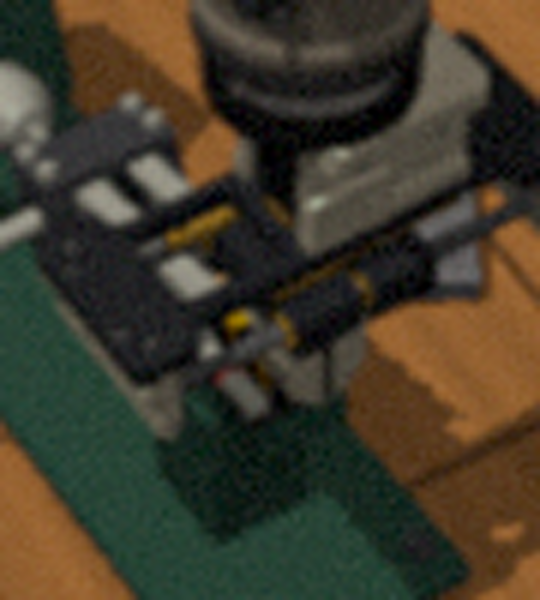

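View pics/w13.png

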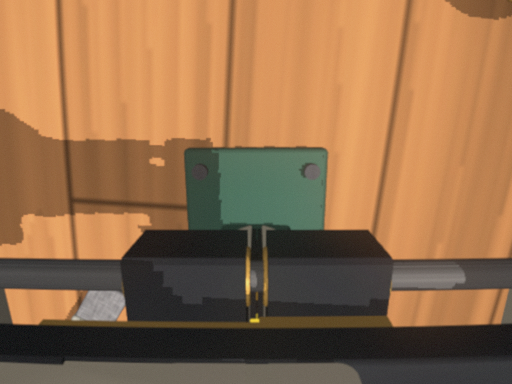

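The blank is sliding in straight with negligible force. Continuing to x≈13.

>>> play_rows(moves=[255,-5,-1,1,0,255,-10,-1,2,0,255,-15,-1,4,0,255,-20,-1,5,0,255,-25,-1,6,0,255,-30,-1,8,0,255,-34,-1,9,0,255,-36,-1,9,0])

```text
time: 18.55
tool_pos: [571.1, -117.7, 171.3]
tcp_rot: [-3.141, -0.0, 1.636]
contact_force: [-0.6, 0.5, -0.1]
grip_width: 0.6
```

>>> play_rows(moves=[255,0,0,0,0,255,0,0,0,0])

```text
time: 18.72
tool_pos: [571.2, -117.0, 171.7]
tcp_rot: [-3.142, -0.0, 1.636]
contact_force: [-0.5, -0.8, -0.4]
grip_width: -0.2
```

```bash
python3 -c "
from rail import *
edge(); to(*push(13))
c=cam('scene');crop(c,'pics/s14.png',200,90,290,190,6)"
```

```text
edge x 11.55 h 12.86 lat -0.1
t 18.72 pos [ 571.2 -117.   171.7] rot [-1.800e+02 -1.000e-02  9.376e+01] F [-0.5 -0.8 -0.4] w -0.2
shift [-1.2  0.1  1.1] turn 0.26
```

View pics/s14.png

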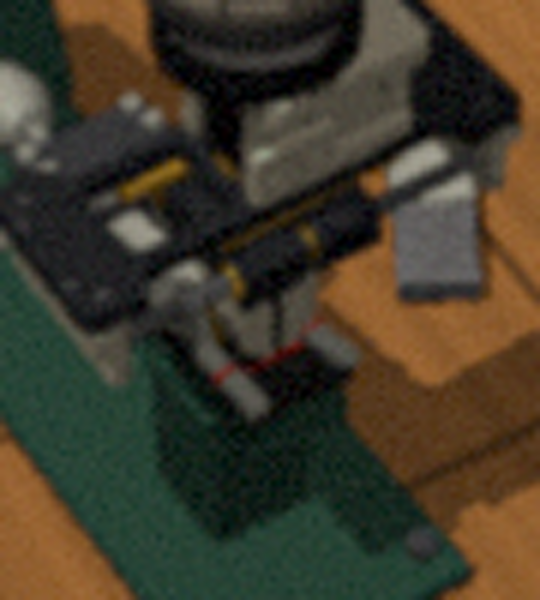

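Edge at x=11.6 with no resistance. I'll push 2 mm more, then retreat up the slope and look.

>>> play_rows(moves=[255,-1,0,0,0,255,-2,0,1,0,255,-2,0,1,0,255,5,0,-2,0,255,30,0,-20,0,200,50,0,-60,0,150,60,0,-90,0,100,60,0,-110,0])

```text
time: 19.43
tool_pos: [567.8, -54.3, 285.8]
tcp_rot: [3.137, 0.0, 1.639]
contact_force: [1.0, -0.7, -0.3]
grip_width: 15.8
```

```bash
python3 -c "
from rail import *
to(539,239,160,97.9)
c=cam('wrist');save(c,'w15.npz');cv2.imwrite('pics/w15.png',c['color'][:,:,::-1])"
```

```text
t 19.43 pos [567.8 -54.3 285.8] rot [1.7975e+02 1.0000e-02 9.3920e+01] F [ 1.  -0.7 -0.3] w 15.8
shift [294.6  -9.2 125.7] turn -3.98
```

View pics/w15.png

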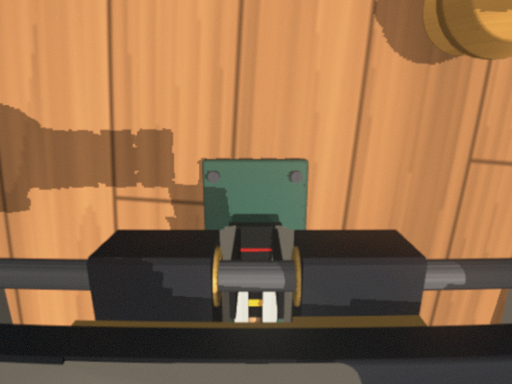

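Blank A is in the tube, with its band visible through the slot at (256,302) and the red line clear at (257,250). Off to fetch blank B.

>>> play_rows(moves=[0,40,-1,15,-4,0,80,-3,30,-4,0,120,-5,45,-4,0,160,-7,60,-4,0,200,-9,75,-4,0,240,-11,90,-4,0,280,-12,110,-4,0,295,-12,126,-4])

```text
time: 20.15
tool_pos: [535.0, 240.4, 155.6]
tcp_rot: [3.14, -0.001, 1.709]
contact_force: [0.3, -1.5, 0.4]
grip_width: 73.4
```

>>> play_rows(moves=[0,0,0,0,0,0,0,0,0,0,0,0,0,0,0])

```text
time: 20.4
tool_pos: [536.1, 236.2, 156.1]
tcp_rot: [3.141, 0.0, 1.707]
contact_force: [0.3, -0.7, 0.2]
grip_width: 90.0
```

```bash
python3 -c "
from rail import *
to(535.8,239.6,45,97.9)
c=cam('wrist');save(c,'w16.npz');cv2.imwrite('pics/w16.png',c['color'][:,:,::-1])
u=np.array([.9905,.137]);m=np.array([535.6,239.6]);n=np.array([.137,-.9905])
for a,b,z in [(-30,12,44),(-30,-12,44),(16,12,44),(16,-12,44),(30,0,32)]: print(proj(c,[*(m+u*a+n*b),z]).round(0))
"
```

```text
t 20.4 pos [536.1 236.2 156.1] rot [1.7997e+02 1.0000e-02 9.7790e+01] F [ 0.3 -0.7  0.2] w 90.0
shift [3.400e+00 1.000e-01 1.111e+02] turn -0.11
[[217. 207.]]
[[216. 176.]]
[[278. 207.]]
[[278. 176.]]
[[295. 188.]]
```

View pics/w16.png

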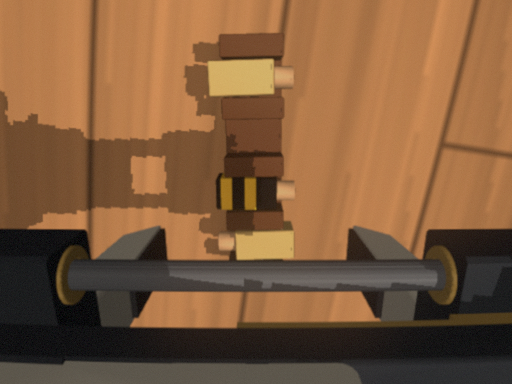

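The picture matches the projection for B: columns 217-295, rows 175-209. Descend and grip at the higher setting.

>>> play_rows(moves=[0,3,0,40,0,0,3,0,75,0,0,3,0,100,0,0,3,0,111,0,0,3,0,111,0,0,3,0,111,0,255,3,0,111,0,255,3,0,111,0])

```text
time: 21.12
tool_pos: [536.9, 239.6, 46.9]
tcp_rot: [3.138, -0.001, 1.706]
contact_force: [0.3, -0.2, 0.3]
grip_width: 82.8
```

>>> play_rows(moves=[255,0,0,0,0,255,0,0,0,0,255,0,0,0,0,255,0,0,0,0,255,0,0,0,0,255,0,0,0,0])

```text
time: 21.62
tool_pos: [535.7, 239.6, 45.2]
tcp_rot: [3.141, -0.0, 1.707]
contact_force: [-1.7, -1.6, 5.0]
grip_width: 60.0
```

>>> play_rows(moves=[255,0,0,-15,0,255,0,0,-30,0,255,0,0,-60,0,255,0,0,-90,0,255,0,0,-120,0,255,0,0,-120,0,255,0,0,-120,0])

```text
time: 22.2
tool_pos: [536.3, 239.8, 166.3]
tcp_rot: [3.138, -0.001, 1.707]
contact_force: [0.4, 0.2, -1.8]
grip_width: 59.8
```

```bash
python3 -c "
from rail import *
to(520,80,165,3.5)
c=cam('wrist');save(c,'w17.npz');cv2.imwrite('pics/w17.png',c['color'][:,:,::-1])"
```

```text
t 22.2 pos [536.3 239.8 166.3] rot [ 1.7979e+02 -4.0000e-02  9.7780e+01] F [ 0.4  0.2 -1.8] w 59.8
shift [-156.1  -37.8    1.1] turn 94.28
```

View pics/w17.png

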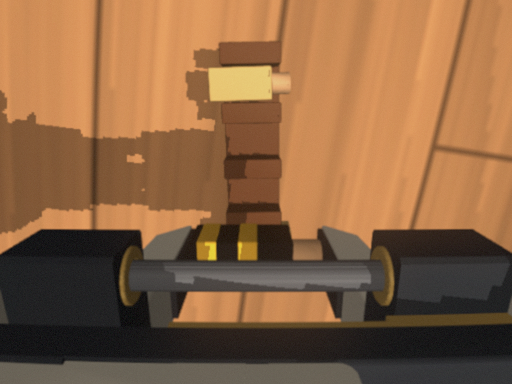

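B is held with its spigot to the right. Carrying it to the bench spot with a +94° turn.

>>> play_rows(moves=[255,-25,-6,0,7,255,-60,-14,0,14,255,-95,-23,0,21,255,-125,-31,0,28,255,-148,-36,0,35,255,-156,-38,0,42,255,-156,-38,0,49,255,-156,-38,0,56])

```text
time: 22.92
tool_pos: [517.9, 78.7, 162.9]
tcp_rot: [-3.139, 0.003, 0.721]
contact_force: [0.6, 1.0, -0.8]
grip_width: 59.9
```

>>> play_rows(moves=[255,0,0,0,7,255,0,0,0,14,255,0,0,0,21,255,0,0,0,28,255,0,0,0,35,255,0,0,0,38,255,0,0,0,38,255,0,0,0,38])

```text
time: 23.58
tool_pos: [518.2, 79.8, 163.3]
tcp_rot: [-3.141, 0.003, 0.068]
contact_force: [0.4, 0.4, -0.7]
grip_width: 59.7
```

```bash
python3 -c "
from rail import *
to(520,80,25.5,3.5)"
```

```text
t 23.58 pos [518.2  79.8 163.3] rot [-1.7999e+02  1.6000e-01  3.8900e+00] F [ 0.4  0.4 -0.7] w 59.7
shift [ 2.200e+00 -1.000e-01  1.378e+02] turn 0.39
```

>>> play_rows(moves=[255,2,0,40,0,255,2,0,80,0,255,2,0,110,0,255,2,0,125,0,255,2,0,133,0,255,2,0,137,0,255,2,0,137,0,255,2,0,137,0])

```text
time: 24.25
tool_pos: [521.6, 79.9, 28.5]
tcp_rot: [3.142, -0.001, 0.066]
contact_force: [0.5, 0.5, -0.1]
grip_width: 59.6
```

>>> play_rows(moves=[255,0,0,0,0,255,0,0,1,0,255,0,0,2,0,255,0,0,2,0])

```text
time: 24.58
tool_pos: [521.1, 79.9, 26.1]
tcp_rot: [-3.142, -0.001, 0.066]
contact_force: [-0.7, -0.9, 0.2]
grip_width: 59.7
```

Just above the bench. Release, rise and turn −90°.

>>> play_rows(moves=[255,0,0,1,0,255,0,0,1,0,60,0,0,1,0,60,0,0,1,0,60,0,0,1,0,60,0,0,-10,0,60,0,0,-40,0,0,0,0,-80,0])

```text
time: 25.25
tool_pos: [519.0, 79.8, 104.7]
tcp_rot: [-3.141, 0.006, 0.066]
contact_force: [1.1, 0.1, -0.1]
grip_width: 73.3
```

>>> play_rows(moves=[0,0,0,-20,-7,0,0,0,-20,-14,0,0,0,-20,-21,0,0,0,-20,-28,0,0,0,-20,-35,0,0,0,-20,-42,0,0,0,-20,-49,0,0,0,-20,-56])

```text
time: 25.92
tool_pos: [520.9, 79.9, 126.5]
tcp_rot: [3.141, -0.0, 1.049]
contact_force: [-0.1, -0.1, -0.2]
grip_width: 91.7
```

>>> play_rows(moves=[0,0,0,0,-7,0,0,0,0,-14,0,0,0,0,-21,0,0,0,0,-28,0,0,0,0,-34,0,0,0,0,-34,0,0,0,0,-34,0,0,0,0,-34])

```text
time: 26.58
tool_pos: [521.0, 79.9, 126.1]
tcp_rot: [3.141, -0.0, 1.634]
contact_force: [-0.0, 0.7, -0.1]
grip_width: 91.9
```

```bash
python3 -c "
from rail import *
to(521,76,29,93.5)
c=cam('wrist');save(c,'w18.npz');cv2.imwrite('pics/w18.png',c['color'][:,:,::-1])"
```

```text
t 26.58 pos [521.   79.9 126.1] rot [179.98  -0.    93.6 ] F [-0.   0.7 -0.1] w 91.9
shift [-3.9 -0.3 97.1] turn 0.1
```

View pics/w18.png

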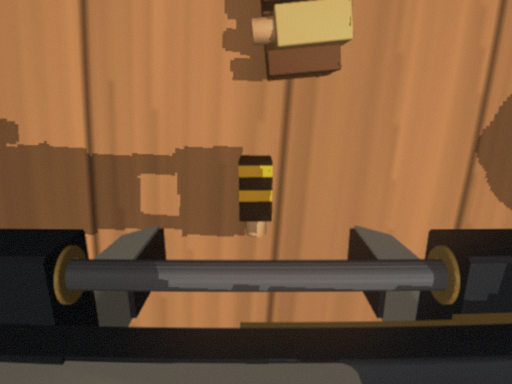

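B lies flat at (256,190), centred and with its nose toward the machine. Side-gripping the same way as A.

>>> play_rows(moves=[0,-4,0,35,0,0,-4,0,70,0,0,-4,0,90,0,0,-4,0,97,0,0,-4,0,97,0,0,-4,0,97,0,0,-4,0,97,0,255,-4,0,97,0])

```text
time: 27.3
tool_pos: [522.3, 76.0, 30.3]
tcp_rot: [3.139, 0.0, 1.636]
contact_force: [-0.4, -0.2, 0.5]
grip_width: 88.4
```

>>> play_rows(moves=[255,0,0,0,0,255,0,0,0,0,255,0,0,0,0,255,0,0,0,0,255,0,0,0,0,255,0,0,0,0,255,0,0,0,0,255,0,0,0,0])

```text
time: 27.97
tool_pos: [521.2, 75.9, 28.7]
tcp_rot: [-3.142, -0.0, 1.637]
contact_force: [-1.0, -1.2, -0.4]
grip_width: 36.5
```

>>> play_rows(moves=[255,0,0,0,0,255,0,0,0,0,255,0,0,0,0,255,0,0,0,0])

```text
time: 28.3
tool_pos: [521.2, 75.9, 28.7]
tcp_rot: [-3.142, -0.0, 1.637]
contact_force: [0.2, -0.2, -0.7]
grip_width: 23.3
```

```bash
python3 -c "
from rail import *
to(570.5,-90,215,93.5)"
```

```text
t 28.3 pos [521.2  75.9  28.7] rot [-1.800e+02 -1.000e-02  9.378e+01] F [ 0.2 -0.2 -0.7] w 23.3
shift [-168.8   38.3 -186.3] turn 0.28
```

>>> play_rows(moves=[255,0,0,-20,0,255,0,0,-55,0,255,0,0,-95,0,255,0,0,-135,0,255,0,0,-170,0,255,0,0,-186,0,255,0,0,-186,0,255,0,0,-186,0])

```text
time: 28.97
tool_pos: [521.3, 75.9, 215.3]
tcp_rot: [3.14, 0.0, 1.637]
contact_force: [0.1, -0.4, -1.2]
grip_width: 23.7
```

>>> play_rows(moves=[255,-30,7,0,0,255,-70,16,0,0,255,-110,25,0,0,255,-145,33,0,0,255,-165,38,0,0,255,-169,38,0,0,255,-169,38,0,0,255,-169,38,0,0])

```text
time: 29.63
tool_pos: [569.4, -89.4, 213.1]
tcp_rot: [-3.139, -0.002, 1.636]
contact_force: [0.4, 1.2, -0.8]
grip_width: 24.0
```

```bash
python3 -c "
from h import *
to(571,-94.8,179,93.6)
c=cam('wrist');save(c,'w19.npz');cv2.imwrite('pics/w19.png',c['color'][:,:,::-1])"
```

```text
t 29.63 pos [569.4 -89.4 213.1] rot [-1.7983e+02 -1.0000e-01  9.3760e+01] F [ 0.4  1.2 -0.8] w 24.0
shift [-5.5  1.4 34.1] turn 0.16
```

View pics/w19.png

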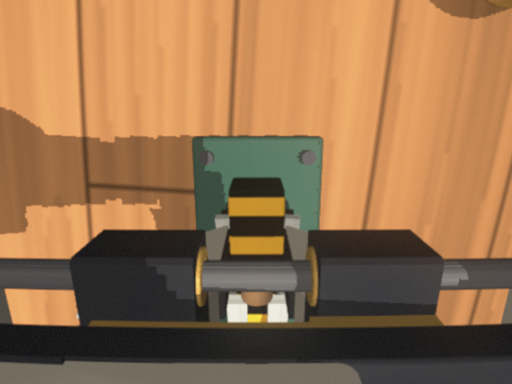

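Same alignment as with A, whose band shows in the tube at (257,318). Descend, then forward.

>>> play_rows(moves=[255,-5,0,10,0,255,-5,0,20,0,255,-5,0,28,0,255,-5,0,35,0,255,-5,0,35,0,255,-5,0,35,0,255,-5,0,35,0])

```text
time: 30.27
tool_pos: [570.8, -95.1, 179.9]
tcp_rot: [3.141, 0.0, 1.637]
contact_force: [0.3, -0.3, 0.0]
grip_width: 23.7
```

```bash
python3 -c "
from h import *
to(570.5,-106.9,176,93.5)"
```

```text
t 30.27 pos [570.8 -95.1 179.9] rot [179.97   0.    93.79] F [ 0.3 -0.3  0. ] w 23.7
shift [-11.7  -1.1   3.9] turn 0.29
```

>>> play_rows(moves=[255,-4,-1,1,0,255,-8,-1,3,0,255,-10,-1,4,0,255,-12,-1,4,0,255,-12,-1,4,0,255,-12,-1,4,0])

```text
time: 30.77
tool_pos: [570.4, -107.5, 175.7]
tcp_rot: [3.141, -0.0, 1.636]
contact_force: [0.4, -0.1, -0.5]
grip_width: 23.8
```

>>> play_rows(moves=[255,1,0,0,0,255,3,0,0,0,255,3,0,1,0,255,3,0,2,0,255,3,0,3,0,255,3,0,4,0,255,3,0,4,0])

```text
time: 31.35
tool_pos: [570.4, -104.1, 173.8]
tcp_rot: [3.14, 0.001, 1.637]
contact_force: [-4.3, 1.4, 13.2]
grip_width: 23.6
```

>>> play_rows(moves=[255,0,0,0,0,150,0,0,0,0,150,0,0,0,0,150,0,0,-1,0,150,0,0,-1,0,150,0,0,-1,0])

```text
time: 31.85
tool_pos: [570.2, -104.2, 172.5]
tcp_rot: [-3.141, -0.0, 1.637]
contact_force: [-0.2, 0.1, -0.9]
grip_width: 37.8
```

```bash
python3 -c "
from h import *
to(570.5,-103.9,177,93.5)
c=cam('wrist');save(c,'w20.npz');crop(c,'pics/w20.png',180,140,330,270,5)"
```

```text
t 31.85 pos [ 570.2 -104.2  172.5] rot [-1.7998e+02 -1.0000e-02  9.3780e+01] F [-0.2  0.1 -0.9] w 37.8
shift [ 0.3  0.4 -4.5] turn 0.28
```

View pics/w20.png

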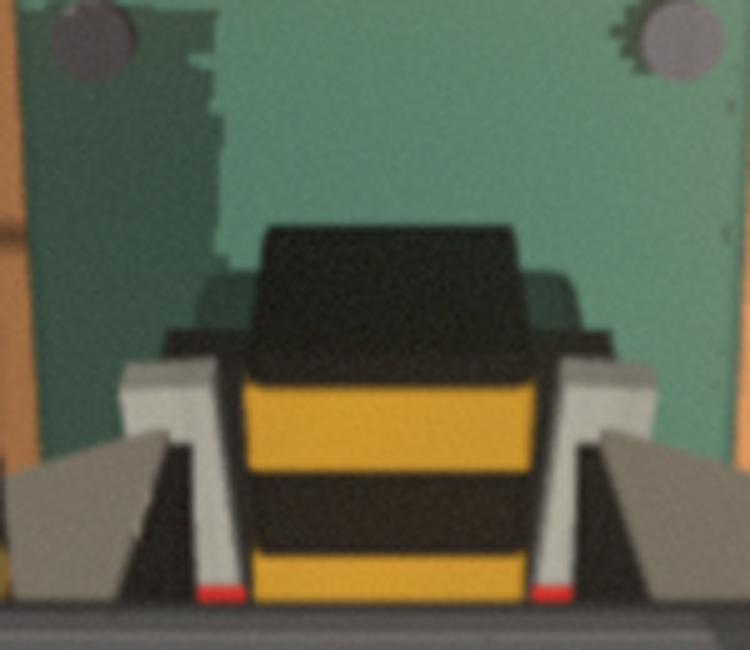

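B has settled flat just as A did. Going behind it and pushing.

>>> play_rows(moves=[150,0,0,-20,0,150,0,0,-50,0,150,20,0,-50,0,200,45,0,-50,0,255,54,0,-50,0,255,54,0,-50,0,255,54,0,-50,0,255,54,0,-50,0])

```text
time: 32.57
tool_pos: [566.7, -51.2, 222.4]
tcp_rot: [-3.141, 0.0, 1.637]
contact_force: [0.0, -0.7, 0.9]
grip_width: 9.1
```

>>> play_rows(moves=[255,0,0,0,0,255,0,0,20,0,255,0,0,35,0,255,0,0,35,0,255,0,0,35,0])

```text
time: 32.98
tool_pos: [566.3, -51.0, 187.1]
tcp_rot: [-3.14, -0.001, 1.636]
contact_force: [0.3, -0.2, 0.8]
grip_width: 0.5
```

```bash
python3 -c "
from rail import *
edge();to(*push(-25)); to(*push(-6))"
```

```text
edge x -56.42 h 11.84 lat -0.99
t 32.98 pos [566.3 -51.  187.1] rot [-1.799e+02 -3.000e-02  9.373e+01] F [ 0.3 -0.2  0.8] w 0.5
shift [-30.6   0.9   7.3] turn 0.23
t 32.98 pos [566.3 -51.  187.1] rot [-1.799e+02 -3.000e-02  9.373e+01] F [ 0.3 -0.2  0.8] w 0.5
shift [-49.    0.8  11.9] turn 0.23
```

>>> play_rows(moves=[255,-5,1,1,0,255,-10,1,2,0,255,-14,1,3,0,255,-18,1,4,0,255,-21,1,5,0,255,-24,1,6,0,255,-27,1,6,0,255,-30,1,7,0])

```text
time: 33.65
tool_pos: [569.7, -80.5, 180.8]
tcp_rot: [3.141, -0.0, 1.637]
contact_force: [0.1, 0.4, 0.0]
grip_width: 0.5
```

>>> play_rows(moves=[255,-3,0,1,0,255,-6,0,2,0,255,-9,0,2,0,255,-12,0,3,0,255,-14,0,4,0,255,-14,0,4,0,255,-14,0,4,0])

```text
time: 34.23
tool_pos: [570.5, -94.3, 176.6]
tcp_rot: [-3.141, -0.0, 1.636]
contact_force: [0.0, 0.2, 0.5]
grip_width: 0.4
```

```bash
python3 -c "
from rail import *
edge();to(*push(-1)); 
c=cam('scene');crop(c,'pics/s21.png',200,90,290,190,6)"
```

```text
edge x -11.66 h 12.14 lat 0.52
t 34.23 pos [570.5 -94.3 176.6] rot [-1.7999e+02 -1.0000e-02  9.3760e+01] F [0.  0.2 0.5] w 0.4
shift [-10.3  -0.6   2.6] turn 0.26
```

View pics/s21.png

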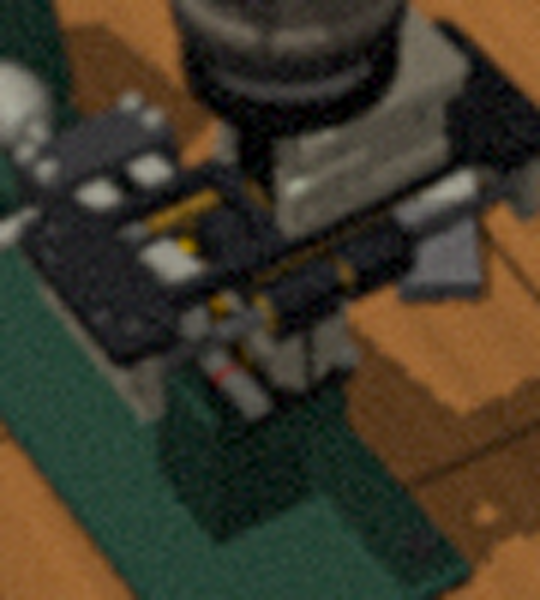

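Pushing to about x=−5, then backing off to measure the back end against the line.

>>> play_rows(moves=[255,-2,0,0,0,255,-4,0,1,0,255,-6,0,1,0,255,-6,0,1,0,255,-6,0,1,0])

```text
time: 34.7
tool_pos: [570.9, -100.4, 175.7]
tcp_rot: [3.142, -0.0, 1.636]
contact_force: [0.0, -0.7, -0.1]
grip_width: 0.4
```

```bash
python3 -c "
from rail import *
edge()"
```

```text
edge x -5.56 h 12.73 lat 0.59
```

>>> play_rows(moves=[255,4,0,-1,0,255,20,0,-10,0,255,20,0,-45,0,255,-5,0,-80,0,150,-20,0,-110,0,0,-20,0,-120,0,0,-20,0,-120,0,0,-20,0,-120,0])

```text
time: 35.37
tool_pos: [572.0, -119.6, 295.2]
tcp_rot: [-3.141, -0.001, 1.637]
contact_force: [-0.1, -0.2, -0.7]
grip_width: 22.9
```

>>> play_rows(moves=[0,0,0,0,0,0,0,0,0,0,0,0,0,0,0])

```text
time: 35.62
tool_pos: [571.8, -119.5, 294.1]
tcp_rot: [-3.139, -0.001, 1.637]
contact_force: [0.1, -0.1, 0.6]
grip_width: 42.2
```

```bash
python3 -c "
from rail import *
to(571,-110,300,93.5)
c=cam('wrist');save(c,'w22.npz');cv2.imwrite('pics/w22.png',c['color'][:,:,::-1]);crop(c,'pics/w22c.png',198,130,312,230,7)"
```

```text
t 35.62 pos [ 571.8 -119.5  294.1] rot [-1.7984e+02 -8.0000e-02  9.3820e+01] F [ 0.1 -0.1  0.6] w 42.2
shift [ 9.5 -0.2 -5.9] turn 0.32
```

View pics/w22.png

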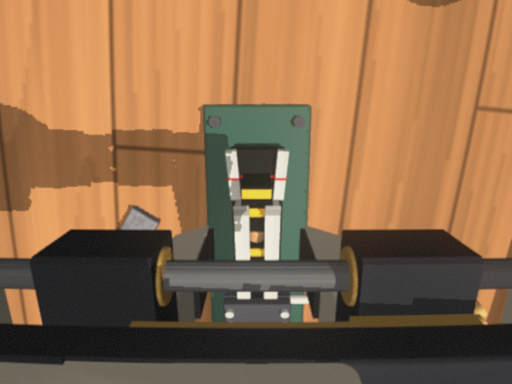

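View pics/w22c.png

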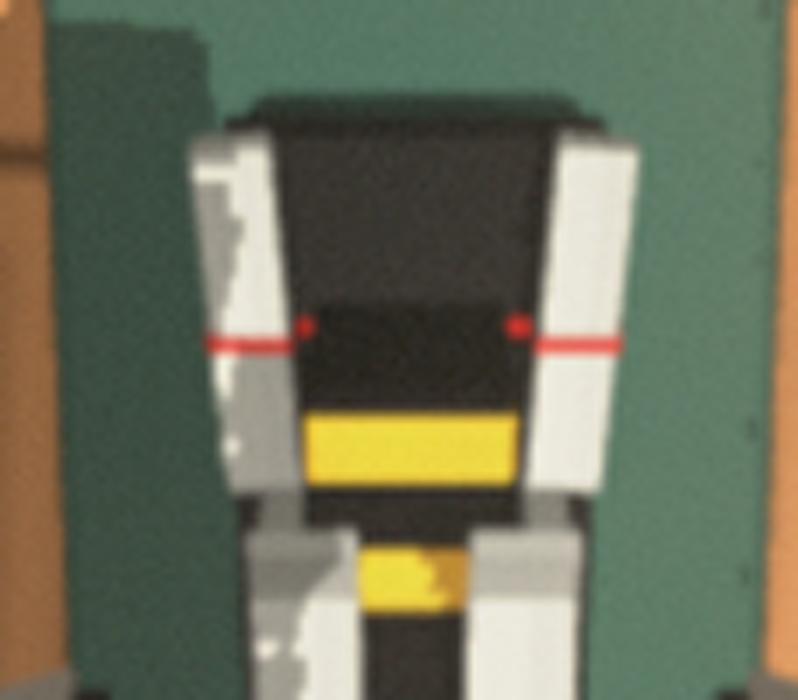

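Both blanks sit in line. Their bands show at rows 194 and 213, the next nose and band at rows 237-253, and the back end is still uphill of the line. I'll quantify that using the line and the band.

```bash
cat > meas.py <<'E'
from rail import *
def fit(c,pix,P,x0,y0,k=7):
    pix=np.array([(x0+(a+.5)/k-.5,y0+(b+.5)/k-.5) for a,b in pix]);P=np.array(P,float)
    def res(q):
        R,t=T([q[0],q[1],140,q[2]]); return (proj(c,P@R.T+t)-pix).ravel()
    s=least_squares(res,[571,-112,-1.51]);print(s.x.round(2),np.abs(s.fun).max().round(2))
    return T([s.x[0],s.x[1],140,s.x[2]])
def xrow(c,Rt,y0,row,z,y=0,k=7):
    from scipy.optimize import brentq
    v=y0+(row+.5)/k-.5
    return brentq(lambda x:proj(c,Rt[0]@np.array([x,y,z])+Rt[1])[0,1]-v,-60,60)
E
python3 -c "
from meas import *
c=load('w22.npz')
Rt=fit(c,[(208,345),(292,345),(536,345),(622,345),(305,327),(518,327),(192,145),(272,142),(556,142),(638,150)],[(0,-24.33,5),(0,-15.33,5),(0,15.33,5),(0,24.33,5),(0,-14,0),(0,14,0),(-25,-26,5),(-25,-17,5),(-25,17,5),(-25,26,5)],198,130)
for r,z in [(302,0),(327,0),(345,5),(412,24),(486,24)]: print(r,z,xrow(c,Rt,130,r,z))
# band edges calibration in w1
w=load('w1.npz')
f=lambda X,Y:(222+(X+.5)/8-.5,130+(Y+.5)/8-.5)
A=[atz(w,f(X,180),44)[0] for X in (570,548,473,404,332)];print(np.diff(A)/.99)
B=[atz(w,f(X,500),44)[0] for X in (115,136,207,273,347)];print(np.diff(B)/.99)
"
```

```text
[ 571.04 -112.62   -1.51] 1.28
302 0 -2.897694225412849
327 0 0.5322675474439021
345 5 0.5123917562560454
412 24 -0.4297183898063107
486 24 9.39069500900762
[-2.74912425 -9.3673915  -8.61318483 -8.98473423]
[2.7024827  9.1345697  8.48933836 9.51819695]
```

The back end measures about 3.3 mm short of the line: −3.4 from its bottom edge, −3.0 to −3.6 from the band. I'll check with contrast boosted around the edge.

```bash
python3 -c "
from meas import *
c=load('w22.npz')
im=c['color'][160:205,235:285,::-1].astype(float);im=np.clip((im/90)**.7*255,0,255).astype(np.uint8)
cv2.imwrite('pics/w22d.png',cv2.resize(im,None,fx=13,fy=13,interpolation=cv2.INTER_NEAREST))
g=c['color'][:,248:266].mean((1,2));print([(i,round(g[i])) for i in range(165,192)])"
```

```text
[(165, 54), (166, 54), (167, 55), (168, 54), (169, 55), (170, 55), (171, 55), (172, 52), (173, 45), (174, 39), (175, 39), (176, 38), (177, 39), (178, 38), (179, 39), (180, 39), (181, 40), (182, 39), (183, 39), (184, 40), (185, 42), (186, 44), (187, 46), (188, 66), (189, 121), (190, 167), (191, 175)]
```

View pics/w22d.png

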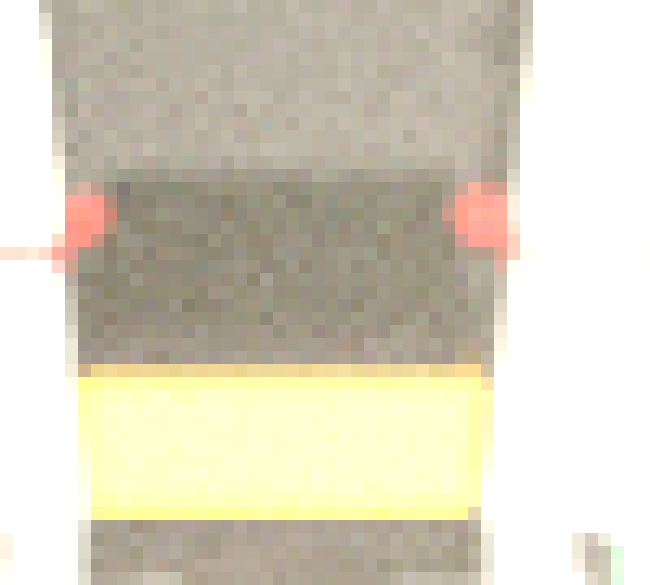

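The edge is sharp at row 173 and the line is centred at row 176.4, so 3.5 mm remain. The finger edge reading was −5.6 at that contact, so the goal reading is about −2.2. Going back for the final nudge.

```bash
python3 -c "
from rail import *
x,y,z,w=push(-16);to(x,y,z-20,w)"
```

```text
t 35.67 pos [ 571.9 -119.6  294.4] rot [-1.7988e+02 -6.0000e-02  9.3810e+01] F [0.2 0.3 0.5] w 46.5
shift [ 29.4   0.  136.8] turn 0.31
```

>>> play_rows(moves=[255,15,0,0,0,255,35,0,0,0,255,35,0,0,0,255,35,0,30,0,255,35,0,60,0,255,35,0,90,0,255,35,0,90,0,255,35,0,90,0])

```text
time: 36.33
tool_pos: [569.3, -84.7, 204.9]
tcp_rot: [-3.138, -0.001, 1.637]
contact_force: [0.7, 0.9, 1.0]
grip_width: 2.4
```

```bash
python3 -c "
from rail import *
edge();to(*push(-16))"
```

```text
edge x -27.91 h 37.24 lat -0.09
t 36.33 pos [569.3 -84.7 204.9] rot [-1.7982e+02 -7.0000e-02  9.3800e+01] F [0.7 0.9 1. ] w 2.4
shift [-5.5  0.1 27.2] turn 0.3
```

>>> play_rows(moves=[255,0,0,12,0,255,0,0,24,0,255,0,0,24,0,255,0,0,24,0,255,0,0,24,0])

```text
time: 36.75
tool_pos: [570.9, -85.4, 183.7]
tcp_rot: [3.139, 0.001, 1.637]
contact_force: [0.6, 0.2, -0.3]
grip_width: 0.2
```

```bash
python3 -c "
from rail import *
edge();to(*push(-6));to(*push(-2.5))"
```

```text
edge x -21.99 h 16.91 lat 1.47
t 36.75 pos [570.9 -85.4 183.7] rot [1.7983e+02 5.0000e-02 9.3780e+01] F [ 0.6  0.2 -0.3] w 0.2
shift [-14.3  -1.6   8.5] turn 0.28
t 36.75 pos [570.9 -85.4 183.7] rot [1.7983e+02 5.0000e-02 9.3780e+01] F [ 0.6  0.2 -0.3] w 0.2
shift [-17.7  -1.6   9.4] turn 0.28
```

>>> play_rows(moves=[255,-3,-1,3,0,255,-6,-1,5,0,255,-9,-1,6,0,255,-12,-1,7,0,255,-12,-1,7,0,255,-12,-1,7,0,255,-12,-1,7,0])

```text
time: 37.33
tool_pos: [569.7, -97.3, 174.7]
tcp_rot: [-3.142, -0.0, 1.636]
contact_force: [0.1, -0.6, 0.3]
grip_width: 0.3
```

```bash
python3 -c "
from rail import *
edge();to(*push(-2.5))"
```

```text
edge x -8.33 h 11.0 lat -0.43
t 37.33 pos [569.7 -97.3 174.7] rot [-1.800e+02 -1.000e-02  9.376e+01] F [ 0.1 -0.6  0.3] w 0.3
shift [-5.9  0.4  0.3] turn 0.26
```

>>> play_rows(moves=[255,-2,0,0,0,255,-3,0,0,0,255,-4,0,1,0,255,-5,0,1,0,255,-5.5,0,1,0,255,-5.5,0,1,0,255,-5.5,0,1,0])

```text
time: 37.92
tool_pos: [570.1, -102.8, 173.7]
tcp_rot: [-3.142, -0.0, 1.637]
contact_force: [0.2, 0.3, 0.6]
grip_width: 0.3
```

```bash
python3 -c "
from rail import *
edge();to(*push(-2.5))"
```

```text
edge x -2.77 h 11.34 lat -0.41
t 37.92 pos [ 570.1 -102.8  173.7] rot [-1.800e+02 -1.000e-02  9.377e+01] F [0.2 0.3 0.6] w 0.3
shift [-0.5  0.4 -0.7] turn 0.27
```

>>> play_rows(moves=[255,4,0,-1,0,255,20,0,-10,0,255,20,0,-45,0,255,-5,0,-80,0,150,-20,0,-110,0,150,-20,0,-120,0,150,-20,0,-120,0,150,-20,0,-120,0])

```text
time: 38.58
tool_pos: [571.1, -122.2, 293.1]
tcp_rot: [-3.141, -0.001, 1.637]
contact_force: [-0.4, 0.3, -0.4]
grip_width: 22.5
```

>>> play_rows(moves=[150,0,0,0,0,150,0,0,0,0,150,0,0,0,0])

```text
time: 38.83
tool_pos: [570.9, -122.0, 292.1]
tcp_rot: [-3.139, -0.001, 1.637]
contact_force: [0.5, 0.5, 0.5]
grip_width: 37.2
```

```bash
python3 -c "
from rail import *
to(571,-110,300,93.5)
c=cam('wrist');save(c,'w23.npz');crop(c,'pics/w23c.png',198,130,312,230,7)
g=c['color'][:,248:266].mean((1,2));print([(i,round(g[i])) for i in range(165,192)])"
```

```text
t 38.83 pos [ 570.9 -122.   292.1] rot [-1.7984e+02 -8.0000e-02  9.3820e+01] F [0.5 0.5 0.5] w 37.2
shift [12.   0.8 -7.9] turn 0.32
[(165, 56), (166, 55), (167, 54), (168, 55), (169, 56), (170, 55), (171, 56), (172, 55), (173, 51), (174, 42), (175, 39), (176, 39), (177, 39), (178, 39), (179, 40), (180, 40), (181, 39), (182, 40), (183, 41), (184, 40), (185, 43), (186, 45), (187, 47), (188, 53), (189, 87), (190, 139), (191, 173)]
```

View pics/w23c.png

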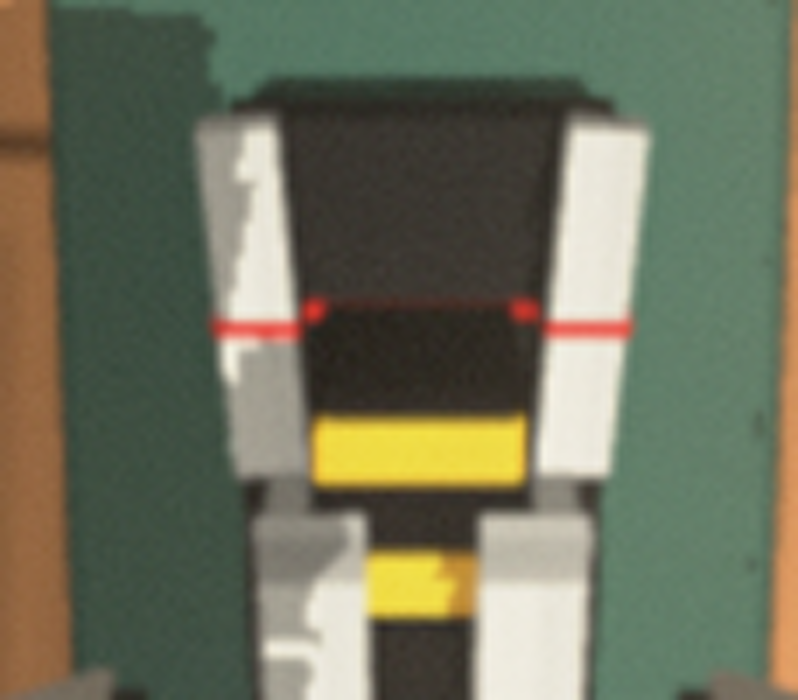

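The uphill rim of the red line just shows along the blank's bottom edge (row ~303, line centre 312). That puts the back end at about −0.6 to −0.9 mm, which is level with the line and not past it. I'll leave it there, move the arm clear and make the final checks.

>>> play_rows(moves=[150,30,-20,-10,0,150,65,-40,-20,0,150,100,-60,-30,0,150,135,-80,-30,0,150,165,-100,-30,0,150,180,-100,-30,0,150,180,-100,-30,0,150,180,-100,-30,0])

```text
time: 39.55
tool_pos: [459.7, 50.8, 323.7]
tcp_rot: [3.141, 0.0, 1.639]
contact_force: [0.2, 0.4, 0.4]
grip_width: 37.8
```

```bash
python3 -c "
from meas import *
c=load('w23.npz')
Rt=fit(c,[(215,330),(299,329),(546,328),(632,328),(315,312),(525,312),(200,122),(280,120),(566,120),(650,128)],[(0,-24.33,5),(0,-15.33,5),(0,15.33,5),(0,24.33,5),(0,-14,0),(0,14,0),(-25,-26,5),(-25,-17,5),(-25,17,5),(-25,26,5)],198,130)
for r,z in [(304,0),(312,0),(328,5),(417,24),(486,24)]: print(r,z,round(xrow(c,Rt,130,r,z),2))
c=cam('top');crop(c,'pics/t24.png',260,170,415,235,5);cv2.imwrite('pics/t24f.png',c['color'][:,:,::-1])
c=cam('scene');crop(c,'pics/s24.png',160,70,280,210,4)
print(bot.get_obs()['contact_force'],bot.get_obs()['tool_pos'])"
```

```text
[ 571.1  -112.49   -1.51] 1.63
304 0 -0.24
312 0 0.85
328 5 0.57
417 24 2.53
486 24 11.65
[ 0.45158078 -0.35096471  0.47553689] [460.1457536   49.63342055 323.39248858]
```

View pics/t24.png

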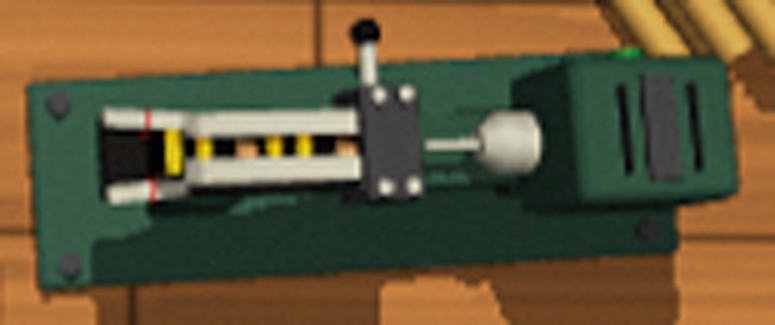

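View pics/s24.png

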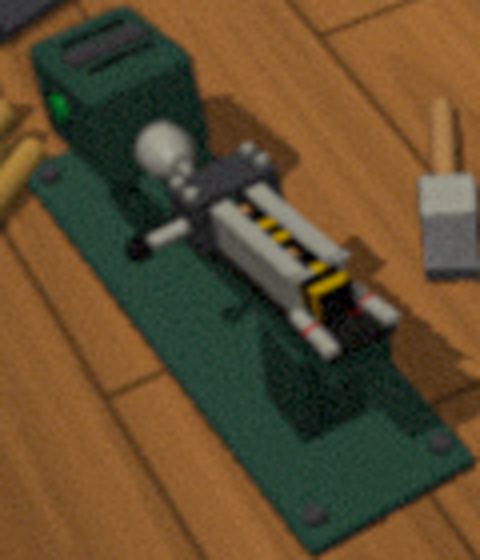

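View pics/t24f.png

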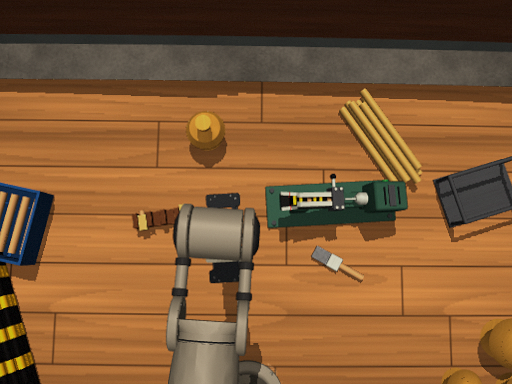

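The row spacing between bands is 101-102 px in the enlarged top view, against about 104 expected for 60 mm, so the blanks are touching. The back end is at about −0.8 mm, and nothing else has moved. Handing in.

```bash
python3 -c "
from plant import bot
print(bot.close_job())"
```

```text
the job is handed in; nothing more can be done
None
```

Both black-and-yellow blanks are in the feed rail, spigots leading downhill and one behind the other. The back end of the last one is level with the red line. I handed the job in at about 40 s on the robot's clock, with the arm clear of everything.

**How it was done:** I lifted each blank from the rack by its ends, laid it on the bench and regripped it by its sides. I then set it in the loading bay and pushed it down the rail with the closed fingers. The second blank's spigot pushed the first one along.

**Last checks:**
- **Back end:** it measured about 0.8 mm uphill of the line's centre (readings from 0.8 to 0.95 mm), so it is not past it. I left it there rather than risk overshooting.
- **Touching:** the bands in the top view are 101–102 px apart, against about 104 px expected for blanks in contact. That is within reading error. I did not see the contact face itself.
- **Forces:** the highest reading I saw was about 17 N, while seating the first blank in the bay. The pushes read under 1 N.
- **Bystanders:** the brass base and brush look unmoved. I did not touch the plain blanks. In the last top view the arm hid one of them, but both were in place in the earlier wrist pictures.

**Disagreement:** the finger position worked out from the arm's pose read about 2 mm further uphill than the blank's back end in the pictures. I relied on the pictures.

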